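# Load the paint-cup washer and start it

## Robot

A 6-joint arm with a two-finger parallel gripper is mounted at the origin on the work surface. World frame = base frame: x ahead of the robot, y to its left, z up, the work surface at z = 0. Lengths are in m, angles in rad, forces in N, time in s.
With the tool pointing down it reaches from about 0.35 to 0.925 m from the base axis. Payload 6.4 kg.
Tool frame: the origin (TCP) lies at the very end of the fingers, on their centre line; the grasp point (between the pads) lies 19 mm behind it; z points along the fingers, y is the line along which they close (so a half turn about z gives the same grasp; the last joint's range is limited). The gripper opens to 85 mm and grips with 20 to 120 N. Pads are 22 mm wide; open, the fingers measure 114 mm over their backs; the gripper's body (76 mm by 85 mm) begins 54 mm behind the grasp point. The pads swing forward as they close: fully open they stand 13 mm farther back than shut.
Start: joints at [-0.174, 0.245, 1.558, -0, 1.339, -0.174], TCP at [0.65, 0, 0.231] pointing down, gripper open.
Joint ranges: [-3.13, 3.13], [-1.02, 2.26], [0.13, 2.54], [-0.95, 4.09], [0.21, 2.88], [-2.74, 2.74]. Speed limits (rad/s): [2.57, 2.57, 3.14, 3.14, 3.14, 3.14].

## Interface

Orientations are given as a unit quaternion [w, x, y, z].
In Python, from bench import robot, vision gives the robot as it stands.
- The arm moves only by the tool apply_moves, never from a script. Its argument "increments" is a list of rows, each an object with "slide": the shift along the tool's x, y, z in mm, a list of three; "roll": the turn about the tool's z in degrees. In form: [{"slide": [dx, dy, dz], "roll": roll}, ...]. A call has 1 to 8 rows; each row is the pose to reach, as a shift and turn from the pose commanded when the call began, along the tool's axes at that moment; what a row does not reach only later rows make up. A row lasts 1/8 s, in which the tool goes at most 62.5 mm and 10.7 degrees, less where a joint would pass 70% of its speed; a pose out of reach is approached as far as the arm can. A call with a gripper value outside its range is refused whole. "claw" is the opening, from -1 (shut) to 1 (fully open), set as the call begins (left out, the last holds). The fingers move at their own pace and stop on an object; "newtons" is the grip in N (left out, the last holds). Time passes only in rows, so rows that repeat a pose let the fingers close. It gives the time, the measured TCP pose, the force, the opening and the grip force at its end, in the units of the state.
- robot.read_state(): the state, without advancing time (a new reading comes with each control period).
- vision.get_image(name): name is "scene" or "side" or "wrist"; returns the picture (480x640x3 uint8, blue, green, red); there is no depth.
- vision.get_calibration(name): a dict with "vfov" (degrees; the focal length in pixels is half the picture's height over the tangent of half this angle, whatever the lens; pixels are square), "cx", "cy" (the principal point, pixels), "R" (3x3) and "t" (3): a world point X has camera coordinates R X + t; the wrist camera has in their place "tool_from_camera" (4x4, takes a point from camera to tool coordinates, whose origin is the TCP and whose axes are the flange's). Camera axes: x right, y down, z forward; pixel columns grow to the right and rows downward; lengths in m; the calibration is good to about 2 mm. A picture is of the moment at which its call begins: read the wrist's pose just before it. get_calibration takes no time and is no camera call.
- robot.close_job(): hands the job in; it is judged then, once.
The state is a dict: "time_s": time; "joint_pos": joint angles; "joint_velocities": joint speeds; "joint_torque": joint torques, N m; "tcp_pos": TCP position; "orientation": TCP orientation; "contact_force": force on the tool from outside, world axes, zero at the start; "moment": the same for the moment, N m; "grip_width": finger opening in m; "grasp_force": force on a finger pad.
Only numpy, scipy, OpenCV 4.12 (cv2) and the standard library are available. Lean on these libraries where they do the work, as an engineer would, in place of code of your own. Each camera call takes 0.05 s, during which the arm holds its last target. There are 200 camera calls.

## Task

Wash the used paint cups: open the cup washer's lid until it rests back on its stop, set every cup that lies on the bench mouth down over a wash nozzle, one to a nozzle, standing flat on the grid, then shut the lid completely and start the wash by pressing the plunger all the way down and letting it come up again. Never press the plunger with the lid up, and leave the tin, the spray can and the brush where they are.

Things in the scene. Friction and masses are not known exactly. Their poses are not given: they have to be found in the camera images.
- washer: Bench-top washer for spray-gun cups, grey sheet metal, fixed: open tank 180 deep (x) by 500 wide (y), rim 80 high. Origin: centre of its underside; x from its front (towards the robot) to its back, z up. Inside, a flat drain grid 30 above the bench carries four upright nozzles (posts) in a row along y, 125 apart. Front right: a control box 110 deep, 110 wide, 45 high with the plunger on top
- lid (a joint): Hinge of the lid (rad): 0 shut, grows as it opens, 1.45 at its stop. The lid is a deep grey hood with a clear top, 180 x 500, 75 high, hinged along the tank's back rim, damped, about 0.6 kg. Let go below about 0.9 rad it sinks shut by itself; beyond about 1.1 it falls back by itself onto its stop and stays
- lid_bar (a point): Middle of the lid's pull bar: a round steel bar, 12 thick, 120 between its two brackets, parallel to the hinge, 45 clear of the lid's front face (bar centre to face), 15 below the lid's top. It is fixed to the lid; shut, it is 141 above the bench; open at the stop, about 311
- lid_hinge (a point): Point on the hinge line, at the middle of the lid's width, 80 above the bench. The bar is 225 in front of it and 60 above it when the lid is shut; it moves round the hinge line in an arc
- plunger (a joint): Travel of the start plunger on the control box (m): 0 up, 0.016 down on its stop. A spring returns it: about 4 N starts it moving, about 10.5 N holds it at the stop
- plunger_top (a point): Centre of the top of the plunger's black mushroom head, 50 across; 93 above the bench when up; it is pushed straight down
- post0 (a point): Foot of wash nozzle 0 on its axis, at the grid's surface, 30 above the bench (axes as the washer's). The nozzle stands 68 above the grid: spray head 20 thick at the top, stem 14, collar 32 thick at the bottom
- post1 (a point): Foot of wash nozzle 1 on its axis, at the grid's surface, 30 above the bench (axes as the washer's). The nozzle stands 68 above the grid: spray head 20 thick at the top, stem 14, collar 32 thick at the bottom
- post2 (a point): Foot of wash nozzle 2 on its axis, at the grid's surface, 30 above the bench (axes as the washer's). The nozzle stands 68 above the grid: spray head 20 thick at the top, stem 14, collar 32 thick at the bottom
- post3 (a point): Foot of wash nozzle 3 on its axis, at the grid's surface, 30 above the bench (axes as the washer's). The nozzle stands 68 above the grid: spray head 20 thick at the top, stem 14, collar 32 thick at the bottom
- cup0: Paint cup 0 (may be absent): hollow aluminium cup 105 long, round body 60 across, 66 across the flats of the grey eight-sided bands at foot (10 wide) and rim (14 wide); opening 52 across, 95 deep; 0.16 kg. Origin on its axis at the foot's outside; x along the axis to the mouth. Starts lying on a flat, axis 33 high, on the bench left of the washer, mouth away from the robot
- cup0_mouth (a point): Centre of cup 0's mouth, in the plane of the rim, 105 from the foot
- cup1: Paint cup 1 (may be absent): hollow aluminium cup 105 long, round body 60 across, 66 across the flats of the grey eight-sided bands at foot (10 wide) and rim (14 wide); opening 52 across, 95 deep; 0.16 kg. Origin on its axis at the foot's outside; x along the axis to the mouth. Starts lying on a flat, axis 33 high, on the bench left of the washer, mouth away from the robot
- cup1_mouth (a point): Centre of cup 1's mouth, in the plane of the rim, 105 from the foot
- cup2: Paint cup 2 (may be absent): hollow aluminium cup 105 long, round body 60 across, 66 across the flats of the grey eight-sided bands at foot (10 wide) and rim (14 wide); opening 52 across, 95 deep; 0.16 kg. Origin on its axis at the foot's outside; x along the axis to the mouth. Starts lying on a flat, axis 33 high, on the bench left of the washer, mouth away from the robot
- cup2_mouth (a point): Centre of cup 2's mouth, in the plane of the rim, 105 from the foot
- cup3: Paint cup 3 (may be absent): hollow aluminium cup 105 long, round body 60 across, 66 across the flats of the grey eight-sided bands at foot (10 wide) and rim (14 wide); opening 52 across, 95 deep; 0.16 kg. Origin on its axis at the foot's outside; x along the axis to the mouth. Starts lying on a flat, axis 33 high, on the bench left of the washer, mouth away from the robot
- cup3_mouth (a point): Centre of cup 3's mouth, in the plane of the rim, 105 from the foot
- paint_tin: Closed paint tin, 104 across, 118 high; bystander; origin at its underside
- spray_can: Spray can, 66 across, 190 high; bystander; origin at its underside
- brush: Paint brush lying on the bench; bystander; origin at its underside
Mind the look-alikes: they are no part of the job. What is shaped like the cup0 but brown or pink is not meant.

How it is judged:
By the outcome, as a careful person would: the job done as asked, in the order asked, and still so for the second after the job is handed in, with the robot touching nothing.
Of cup0, cup1, cup2, cup3 only 3 to 4 are there at a start; the rules pass over those that are not, and their reading is None.
At some moment in a run one of cup0, cup1, cup2, cup3 may be knocked a few centimetres aside while the robot is not near it.
It also fails if it takes over 210 s, if anything falls off the work surface, if the arm or the gripper's body presses on something with over 40 N, if the wrist force passes 120 N, or if a joint passes its speed limit or range.

## Working session

There is one attempt and no reset: what is moved stays moved. The work goes in short steps, Python scripts to look and compute and a tool call to move; the robot and the scene stay as the last step left them, time stands still between calls to the robot, and variables do not carry over. Pictures are saved under pics/ and viewed, at most 14 in all, crops included, and the job is handed in when it is done.

Besides the shell and the picture viewer there is one more tool, called after "Request:" by a JSON object that holds its "method" and its "body". apply_moves: Moves the arm, as the interface text tells. Its arguments: {"type":"object","properties":{"increments":{"type":"array"},"claw":{"type":"number"},"newtons":{"type":"number"}},"required":["increments"]}

```bash
ls; mkdir -p pics
python3 - <<'E'
from bench import robot, vision
import cv2
s=robot.read_state();print(s)
for n in ["scene","side","wrist"]:
    cv2.imwrite(f"pics/{n}0.png",vision.get_image(n)); print(n,vision.get_calibration(n))
E
```

```text
pics
{'time_s': 0.0, 'joint_pos': array([-1.74122050e-01,  2.45804722e-01,  1.55899051e+00,  3.32506910e-06,
        1.33870317e+00, -1.74110287e-01]), 'joint_velocities': array([-1.02598176e-03, -7.60880000e-04,  1.12762692e-04, -1.68249382e-03,
        6.63352872e-04,  5.57939322e-05]), 'joint_torque': array([ 6.17919522e-04, -4.29512215e+01, -3.26122355e+01, -1.30276699e-04,
        5.42047856e-03, -1.36905024e-05]), 'tcp_pos': array([6.49452848e-01, 8.86589958e-05, 2.30198938e-01]), 'orientation': array([-7.81250649e-04,  7.07110891e-01,  7.07102030e-01, -5.45547669e-04]), 'contact_force': array([ 0.04005886, -0.03051179,  0.09574283]), 'moment': array([-0.03532504,  0.01572528, -0.01381907]), 'grasp_force': 0.0, 'grip_width': 0.08550060863953471}
scene {'vfov': 51.768930363437164, 'cx': 325.9500525098623, 'cy': 247.71007707825376, 'R': array([[ 0.36230795,  0.93196967, -0.01286397],
       [ 0.75900448, -0.30302114, -0.57627284],
       [-0.54096686,  0.19902442, -0.81715613]]), 't': array([-0.24130631, -0.36568353,  1.50520229])}
side {'vfov': 47.022279492896146, 'cx': 309.7166466649467, 'cy': 240.37909847210952, 'R': array([[ 0.14996166, -0.98865639, -0.00836885],
       [-0.8066302 , -0.11744806, -0.57926995],
       [ 0.57171604,  0.09361885, -0.81509281]]), 't': array([-0.03370824,  0.53714264,  1.24330066])}
wrist {'vfov': 61.7029816378744, 'cx': 315.937106898806, 'cy': 246.46832125340256, 'tool_from_camera': array([[ 1.10919253e-03, -9.56313545e-01, -2.92340851e-01,
         7.45773190e-02],
       [ 9.99999304e-01,  9.43176992e-04,  7.08826108e-04,
        -8.61101697e-04],
       [-4.02130843e-04, -2.92341434e-01,  9.56313926e-01,
        -1.41808509e-01],
       [ 0.00000000e+00,  0.00000000e+00,  0.00000000e+00,
         1.00000000e+00]])}
```

View pics/scene0.png

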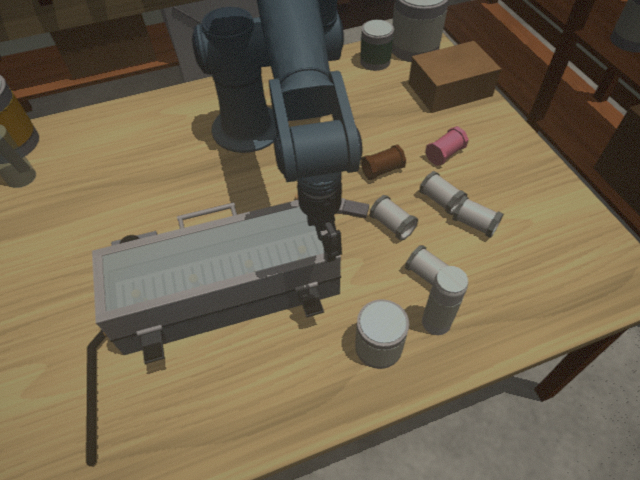

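View pics/side0.png

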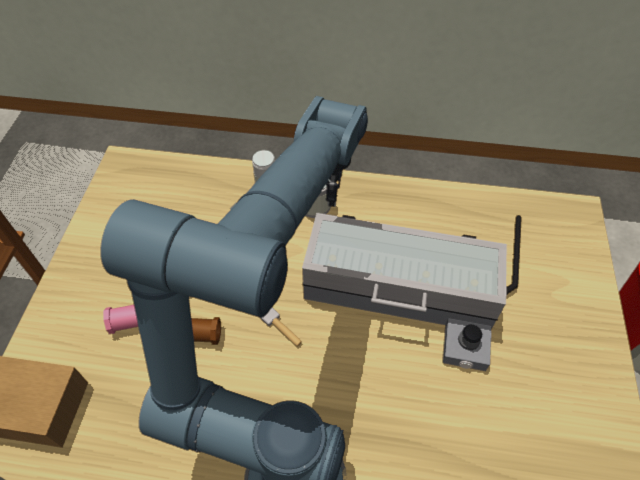

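```bash
cat > h.py <<'E'
from bench import robot, vision
import numpy as np, cv2
from scipy.spatial.transform import Rotation as Ro
def rot(s): return Ro.from_quat(np.roll(s["orientation"],-1)).as_matrix()
def cam(n,s=None):
    c=vision.get_calibration(n); f=240/np.tan(np.radians(c["vfov"]/2))
    K=np.array([[f,0,c["cx"]],[0,f,c["cy"]],[0,0,1]])
    if n!="wrist": return K,c["R"],c["t"]
    T=np.eye(4);T[:3,:3]=rot(s);T[:3,3]=s["tcp_pos"]
    M=np.linalg.inv(T@c["tool_from_camera"]); return K,M[:3,:3],M[:3,3]
def proj(c,X):
    p=c[0]@(c[1]@np.asarray(X,float)+c[2]); return p[:2]/p[2]
def ray(c,uv):
    d=c[1].T@np.linalg.inv(c[0])@np.array([*uv,1.]); return -c[1].T@c[2], d/np.linalg.norm(d)
def onz(c,uv,z):
    o,d=ray(c,uv); return o+d*(z-o[2])/d[2]
def tri(obs):
    A=np.zeros((3,3));b=np.zeros(3)
    for c,uv in obs:
        o,d=ray(c,uv);P=np.eye(3)-np.outer(d,d);A+=P;b+=P@o
    X=np.linalg.solve(A,b)
    return X,[float(np.linalg.norm(proj(c,X)-uv)) for c,uv in obs]
def snap(n,name):
    s=robot.read_state();im=vision.get_image(n);cv2.imwrite(f"pics/{name}.png",im);return im,cam(n,s)
def totool(X):  # mm shift to bring TCP to X in tool axes
    s=robot.read_state();return np.round(rot(s).T@(np.asarray(X)-s["tcp_pos"])*1000,1)
E
python3 - <<'E'
from h import *
np.set_printoptions(precision=3,suppress=True)
c=cam("scene")
for n,uv,z in [("cupA",(394,217),.033),("cupB",(443,193),.033),("cupC",(478,214),.033),("cupD",(428,264),.033),("brown",(384,162),.033),("pink",(447,146),.033),("tin",(382,315),.118),("can",(449,280),.19),
 ("barL",(181,218),.141),("barR",(235,208),.141),("front rim L",(95,252),.155),("back R",(338,263),.155),("backL",(103,325),.155)]: print(n,onz(c,uv,z))
s=cam("side")
print(tri([(c,(181,218)),(s,(425,306))]),tri([(c,(235,208)),(s,(375,301))]), "rot",rot(robot.read_state()))
img=cv2.imread("pics/scene0.png");cv2.imwrite("pics/z0.png",cv2.resize(img[110:350,310:540],None,fx=2.5,fy=2.5,interpolation=2))
img=cv2.imread("pics/side0.png");cv2.imwrite("pics/z1.png",cv2.resize(img[190:390,290:530],None,fx=3,fy=3,interpolation=2))
E
```

```text
cupA [0.504 0.249 0.033]
cupB [0.478 0.403 0.033]
cupC [0.574 0.451 0.033]
cupD [0.662 0.261 0.033]
brown [0.318 0.308 0.033]
pink [0.327 0.5   0.033]
tin [0.782 0.078 0.118]
can [0.793 0.21  0.19 ]
barL [ 0.401 -0.248  0.141]
barR [ 0.418 -0.126  0.141]
front rim L [ 0.437 -0.437  0.155]
back R [0.655 0.033 0.155]
backL [ 0.62  -0.442  0.155]
(array([ 0.403, -0.252,  0.144]), [1.7557203904868766, 1.6231789526380493]) (array([ 0.408, -0.131,  0.13 ]), [2.255012867243775, 2.1268387618564604]) rot [[ 0.     1.    -0.002]
 [ 1.    -0.     0.   ]
 [ 0.    -0.002 -1.   ]]
```

View pics/z0.png

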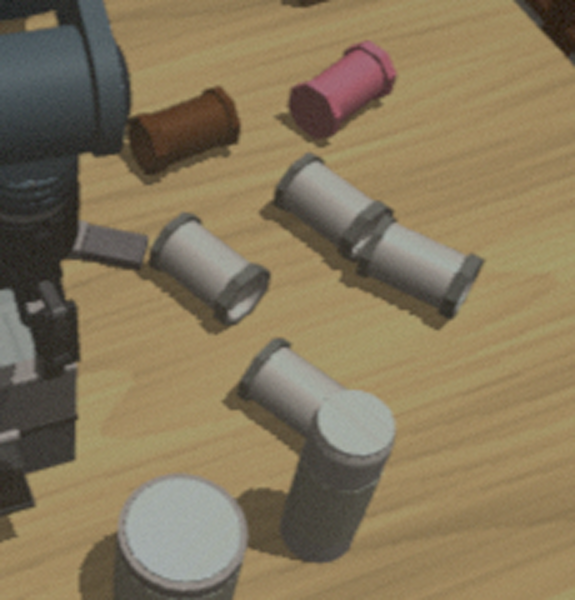

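View pics/z1.png

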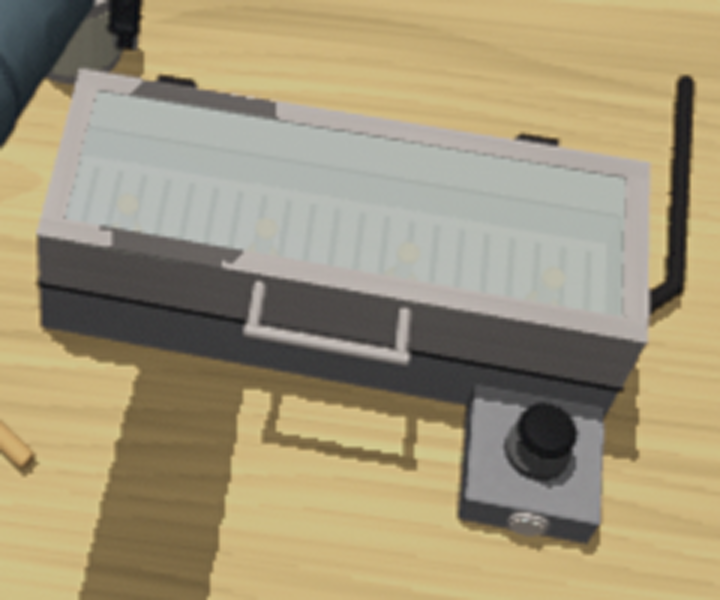

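Request:
{"method": "apply_moves", "body": {"increments": [{"slide": [-20, -25, -50], "roll": 0}, {"slide": [-55, -65, -70], "roll": 0}, {"slide": [-90, -105, -90], "roll": 0}, {"slide": [-120, -150, -90], "roll": 0}, {"slide": [-140, -190, -90], "roll": 0}, {"slide": [-150, -215, -90], "roll": 0}, {"slide": [-150, -215, -90], "roll": 0}, {"slide": [-150, -215, -90], "roll": 0}], "claw": -0.3}}

```text
time_s: 1.15
tcp_pos: [0.4354, -0.1498, 0.3213]
orientation: [0.0, 0.707, 0.707, 0.0]
contact_force: [1.1, 0.6, 1.1]
grip_width: 0.0298
grasp_force: 0.0
```

Run:
```python
from h import *
im,c=snap("wrist","w1"); s=robot.read_state();print(s["tcp_pos"],s["grip_width"],s["time_s"])
np.savez("w1.npz",K=c[0],R=c[1],t=c[2])
snap("scene","s1");im,_=snap("side","d1")
```

```text
[ 0.4356088  -0.14968007  0.32124781] 0.029806983405892173 1.2
```

Request:
{"method": "apply_moves", "body": {"increments": [{"slide": [-50, 0, 0], "roll": 0}, {"slide": [-100, 0, 0], "roll": 0}, {"slide": [-120, 0, 0], "roll": 0}, {"slide": [-120, 0, 0], "roll": 0}, {"slide": [-120, 0, 0], "roll": 0}]}}

```text
time_s: 1.92
tcp_pos: [0.4353, -0.2689, 0.3212]
orientation: [-0.0, 0.707, 0.708, 0.0]
contact_force: [0.8, 0.3, -0.0]
grip_width: 0.03
grasp_force: 0.0
```

Run:
```python
from h import *
im,c=snap("wrist","w2"); s=robot.read_state();print(s["tcp_pos"],s["grip_width"],s["time_s"])
np.savez("w2.npz",K=c[0],R=c[1],t=c[2])
a=cv2.imread("pics/w1.png");cv2.imwrite("pics/w12.png",np.vstack([cv2.resize(a,(400,300)),cv2.resize(im,(400,300))]))
```

```text
[ 0.43534201 -0.26879999  0.3213231 ] 0.029974533563322678 1.975
```

View pics/w12.png

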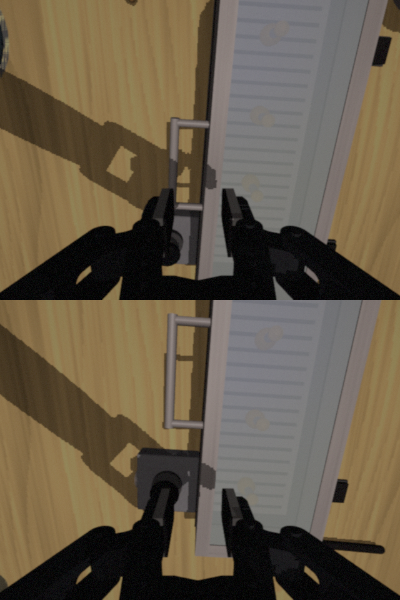

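Run:
```python
from h import *
np.set_printoptions(precision=4,suppress=True)
C=[tuple(np.load(f"w{i}.npz")[k] for k in "KRt") for i in (1,2)]
print(tri([(C[0],(280,195)),(C[1],(277,29))]),tri([(C[0],(278,330)),(C[1],(270,200))]))
for i,rows in((1,(215,300)),(2,(50,180))):
    im=cv2.imread(f"pics/w{i}.png").astype(int)
    for r in np.linspace(*rows,4).astype(int): print(i,r,[tuple(im[r,u]) for u in range(262,296,3)])
```

```text
(array([ 0.4063, -0.1298,  0.1439]), [0.32663739467312297, 0.3667145169154234]) (array([ 0.3988, -0.254 ,  0.1374]), [1.9815246813756726, 2.1913137196805086])
1 215 [(np.int64(79), np.int64(122), np.int64(144)), (np.int64(70), np.int64(109), np.int64(134)), (np.int64(37), np.int64(57), np.int64(76)), (np.int64(50), np.int64(63), np.int64(75)), (np.int64(94), np.int64(97), np.int64(106)), (np.int64(112), np.int64(116), np.int64(126)), (np.int64(113), np.int64(118), np.int64(127)), (np.int64(96), np.int64(100), np.int64(107)), (np.int64(66), np.int64(89), np.int64(105)), (np.int64(75), np.int64(116), np.int64(141)), (np.int64(82), np.int64(126), np.int64(145)), (np.int64(80), np.int64(120), np.int64(145))]
1 243 [(np.int64(39), np.int64(63), np.int64(79)), (np.int64(40), np.int64(61), np.int64(79)), (np.int64(39), np.int64(59), np.int64(75)), (np.int64(64), np.int64(71), np.int64(81)), (np.int64(104), np.int64(107), np.int64(117)), (np.int64(115), np.int64(120), np.int64(130)), (np.int64(108), np.int64(110), np.int64(119)), (np.int64(84), np.int64(87), np.int64(95)), (np.int64(33), np.
[... 2755 characters left out ...]
143)), (np.int64(82), np.int64(124), np.int64(147)), (np.int64(82), np.int64(127), np.int64(146)), (np.int64(80), np.int64(121), np.int64(147))]
2 180 [(np.int64(41), np.int64(71), np.int64(90)), (np.int64(85), np.int64(88), np.int64(96)), (np.int64(113), np.int64(115), np.int64(124)), (np.int64(119), np.int64(123), np.int64(133)), (np.int64(104), np.int64(108), np.int64(119)), (np.int64(76), np.int64(83), np.int64(89)), (np.int64(82), np.int64(123), np.int64(144)), (np.int64(77), np.int64(118), np.int64(144)), (np.int64(80), np.int64(118), np.int64(145)), (np.int64(81), np.int64(124), np.int64(148)), (np.int64(84), np.int64(130), np.int64(148)), (np.int64(83), np.int64(127), np.int64(150))]
```

Run:
```python
from h import *
np.set_printoptions(precision=4,suppress=True)
C=[tuple(np.load(f"w{i}.npz")[k] for k in "KRt") for i in (1,2)]
P=[]
for i,rows in((1,(215,250)),(2,(50,185))):
    im=cv2.imread(f"pics/w{i}.png").astype(int)
    for r in range(*rows,5):
        row=im[r,255:300]; m=(row[:,2]-row[:,0])<22  # grey
        m&=row[:,2]>70
        u=255+np.nonzero(m)[0].mean() if m.any() else None
        if u and np.count_nonzero(m)<25: P.append((i,*onz(C[i-1],(u,r),.141)[:2]))
P=np.array(P);print(P[::4])
for i in (1,2):
    q=P[P[:,0]==i]; f=np.polyfit(q[:,2],q[:,1],1);print(i,f,np.degrees(np.arctan(f[0])),np.polyval(f,-.19))
s=robot.read_state();print(np.degrees(Ro.from_matrix(rot(s)).as_rotvec()),totool([.4045,-.19,.141]))
```

```text
[[ 1.      0.4042 -0.1468]
 [ 1.      0.4029 -0.1637]
 [ 2.      0.4044 -0.1463]
 [ 2.      0.4037 -0.1598]
 [ 2.      0.4025 -0.1737]
 [ 2.      0.4014 -0.188 ]
 [ 2.      0.4006 -0.2027]
 [ 2.      0.3993 -0.2178]
 [ 2.      0.3985 -0.2334]]
1 [0.0537 0.4119] 3.0758822709829063 0.4017168201556747
2 [0.0693 0.4146] 3.965905220092972 0.4013899021460608
[-127.1712 -127.3759   -0.0287] [ 78.8 -30.7 180.3]
```

Request:
{"method": "apply_moves", "body": {"increments": [{"slide": [40, -20, 20], "roll": 2}, {"slide": [77, -34, 50], "roll": 4}, {"slide": [77, -34, 95], "roll": 4}, {"slide": [77, -34, 140], "roll": 4}, {"slide": [77, -34, 180], "roll": 4}, {"slide": [77, -34, 198], "roll": 4}, {"slide": [77, -34, 198], "roll": 4}, {"slide": [77, -34, 198], "roll": 4}]}}

```text
time_s: 2.98
tcp_pos: [0.4018, -0.193, 0.1245]
orientation: [0.001, 0.731, 0.682, 0.0]
contact_force: [1.1, 0.4, 0.4]
grip_width: 0.0296
grasp_force: 0.0
```

Request:
{"method": "apply_moves", "body": {"increments": [{"slide": [0, 0, 0], "roll": 0}, {"slide": [0, 0, 0], "roll": 0}, {"slide": [0, 0, 0], "roll": 0}, {"slide": [0, 0, 0], "roll": 0}], "claw": -1, "newtons": 30}}

```text
time_s: 3.48
tcp_pos: [0.4021, -0.1935, 0.1247]
orientation: [0.001, 0.731, 0.682, 0.001]
contact_force: [1.3, 2.5, 5.9]
grip_width: 0.0108
grasp_force: 29.6
```

Run:
```python
import numpy as np
# bar arc: phi0 from (-225,60); moves in tool y (washer x) and tool z(down)
r=np.hypot(225,61);p0=np.pi-np.arctan2(61,225)
for th in np.arange(0,1.5,.1): p=p0-th; print(round(th,2),round(r*np.cos(p)+225,1),round(-(r*np.sin(p)-61),1))
```

```text
0.0 0.0 0.0
0.1 7.2 -22.2
0.2 16.6 -43.5
0.3 28.1 -63.8
0.4 41.5 -82.8
0.5 56.8 -100.4
0.6 73.7 -116.4
0.7 92.2 -130.6
0.8 112.0 -142.9
0.9 132.9 -153.2
1.0 154.8 -161.3
1.1 177.3 -167.2
1.2 200.3 -170.8
1.3 223.6 -172.1
1.4 246.9 -171.1
```

Request:
{"method": "apply_moves", "body": {"increments": [{"slide": [0, 3, -11], "roll": 0}, {"slide": [0, 7, -22], "roll": 0}, {"slide": [0, 12, -33], "roll": 0}, {"slide": [0, 17, -44], "roll": 0}, {"slide": [0, 22, -54], "roll": 0}, {"slide": [0, 28, -64], "roll": 0}, {"slide": [0, 35, -74], "roll": 0}, {"slide": [0, 41, -83], "roll": 0}], "newtons": 40}}

```text
time_s: 4.47
tcp_pos: [0.441, -0.1958, 0.2069]
orientation: [-0.002, 0.731, 0.682, -0.001]
contact_force: [-5.2, -2.1, -1.2]
grip_width: 0.0103
grasp_force: 38.9
```

Request:
{"method": "apply_moves", "body": {"increments": [{"slide": [0, 15, -18], "roll": 0}, {"slide": [0, 32, -34], "roll": 0}, {"slide": [0, 51, -48], "roll": 0}, {"slide": [0, 70, -60], "roll": 0}, {"slide": [0, 91, -70], "roll": 0}, {"slide": [0, 113, -78], "roll": 0}, {"slide": [0, 136, -84], "roll": 0}, {"slide": [0, 159, -88], "roll": 0}]}}

```text
time_s: 5.48
tcp_pos: [0.602, -0.2062, 0.2976]
orientation: [0.001, 0.731, 0.682, 0.001]
contact_force: [-2.2, 0.6, 4.3]
grip_width: 0.0104
grasp_force: 42.3
```

Request:
{"method": "apply_moves", "body": {"increments": [{"slide": [0, 12, -1], "roll": 0}, {"slide": [0, 23, -1], "roll": 0}, {"slide": [0, 35, -1], "roll": 0}, {"slide": [0, 46, 0], "roll": 0}, {"slide": [0, 54, 1], "roll": 0}, {"slide": [0, 54, 1], "roll": 0}]}}

```text
time_s: 6.22
tcp_pos: [0.6562, -0.2096, 0.2957]
orientation: [0.001, 0.731, 0.682, 0.002]
contact_force: [1.0, 3.4, 5.8]
grip_width: 0.0106
grasp_force: 43.8
```

Request:
{"method": "apply_moves", "body": {"increments": [{"slide": [0, 0, 0], "roll": 0}, {"slide": [0, 0, 0], "roll": 0}, {"slide": [0, 0, -30], "roll": 0}, {"slide": [0, 0, -80], "roll": 0}, {"slide": [0, -50, -100], "roll": -2}, {"slide": [0, -100, -100], "roll": -4}, {"slide": [0, -120, -100], "roll": -4}, {"slide": [0, -120, -100], "roll": -4}], "claw": -0.3}}

```text
time_s: 7.22
tcp_pos: [0.5339, -0.2023, 0.3936]
orientation: [0.0, 0.707, 0.707, 0.0]
contact_force: [0.4, -1.4, 0.2]
grip_width: 0.0299
grasp_force: 0.0
```

Run:
```python
from h import *
im,c=snap("wrist","w3"); s=robot.read_state();print(s["tcp_pos"],s["orientation"],s["time_s"])
np.savez("w3.npz",K=c[0],R=c[1],t=c[2])
b,_=snap("side","d3");a,_=snap("scene","s3")
cv2.imwrite("pics/m3.png",np.vstack([np.hstack([cv2.resize(im,(400,300)),cv2.resize(a,(400,300))]),np.hstack([cv2.resize(b,(400,300)),np.zeros((300,400,3),np.uint8)])]))
```

```text
[ 0.53457491 -0.20241889  0.39331295] [1.66159430e-04 7.07352784e-01 7.06860648e-01 1.87070310e-04] 7.275
```

View pics/m3.png

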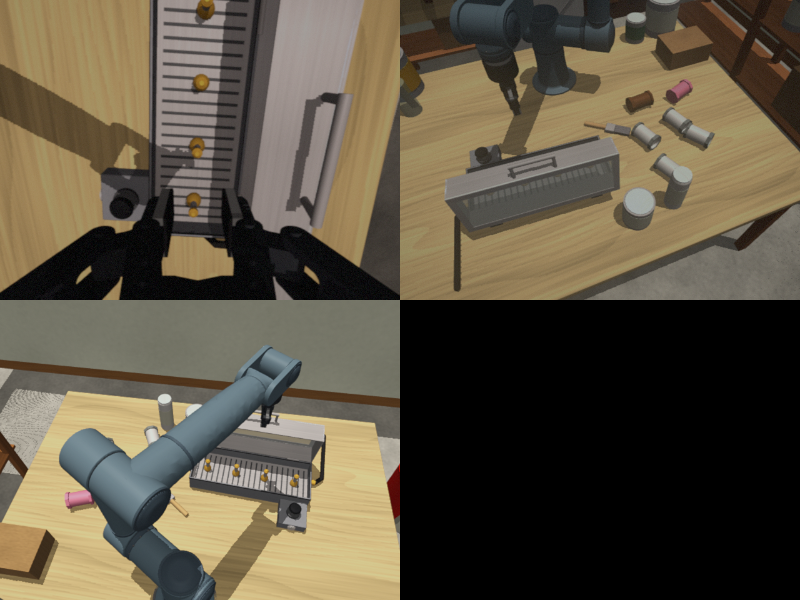

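Run:
```python
from h import *
np.set_printoptions(precision=4,suppress=True)
z=np.load("w3.npz");cw=(z["K"],z["R"],z["t"]);cs=cam("side")
def blobs(im,roi,st):
    h=cv2.cvtColor(im,cv2.COLOR_BGR2HSV);m=((h[...,1]>165)&(h[...,2]>70)).astype(np.uint8)
    k=np.zeros_like(m);x0,x1,y0,y1=roi;k[y0:y1,x0:x1]=m[y0:y1,x0:x1]
    n,l,s,c=cv2.connectedComponentsWithStats(k)
    for i in range(1,n):
        if s[i,4]>40: print(st,s[i],c[i])
    return k
w=cv2.imread("pics/w3.png");d=cv2.imread("pics/d3.png")
blobs(w,(250,385,0,360),"w");blobs(d,(310,510,235,310),"d")
cv2.imwrite("pics/z3.png",np.hstack([cv2.resize(w[0:360,240:400],None,fx=1.66,fy=1.66),cv2.resize(d[235:325,300:510],(500,214)).repeat(1,0) if 0 else cv2.copyMakeBorder(cv2.resize(d[235:325,300:510],(525,225)),0,597-225,0,0,cv2.BORDER_CONSTANT)]))
```

```text
w [316   0  27  29 477] [329.7065  11.826 ]
w [310 119  24  26 463] [321.6112 131.2808]
w [304 220  23  33 470] [314.9596 235.5851]
w [299 309  22  21 279] [309.4767 317.4265]
w [303 333  13  14 157] [308.9618 339.5605]
d [327 265  10   9  62] [331.7258 269.1774]
d [372 272  11  10  59] [376.6441 277.2034]
d [418 280  10  11  66] [422.2121 285.3333]
d [465 287  11  11  70] [469.3429 293.2571]
d [499 288   6   8  47] [501.4468 291.4255]Traceback (most recent call last):
  File "<stdin>", line 13, in <module>
    return _nx.concatenate(arrs, 1, dtype=dtype, casting=casting)
           ~~~~~~~~~~~~~~~^^^^^^^^^^^^^^^^^^^^^^^^^^^^^^^^^^^^^^^
ValueError: all the input array dimensions except for the concatenation axis must match exactly, but along dimension 0, the array at index 0 has size 598 and the array at index 1 has size 597
```

Run:
```python
from h import *
w=cv2.imread("pics/w3.png");d=cv2.imread("pics/d3.png")
a=cv2.resize(w[0:360,250:390],None,fx=5/3,fy=5/3,interpolation=2);b=cv2.resize(d[230:320,310:490],None,fx=3,fy=3,interpolation=2)
o=np.zeros((600,a.shape[1]+b.shape[1],3),np.uint8);o[:a.shape[0],:a.shape[1]]=a;o[:b.shape[0],a.shape[1]:]=b
cv2.imwrite("pics/z3.png",o);print(o.shape,a.shape)
```

```text
(600, 773, 3) (600, 233, 3)
```

View pics/z3.png

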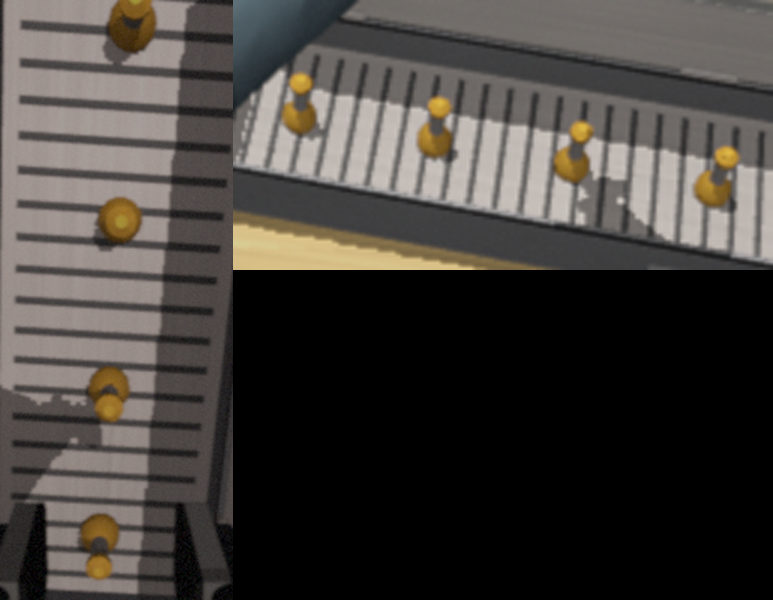

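Run:
```python
from h import *
np.set_printoptions(precision=4,suppress=True)
z=np.load("w3.npz");cw=(z["K"],z["R"],z["t"]);cs=cam("side")
W=[(322.6,132.6),(315.4,244.8),(308.8,340.2)];S=[(332.7,257.3),(378.3,265.3),(426,273.7),(474.3,282)]
for w,s in zip(W,S[1:]): print(tri([(cw,w),(cs,s)]),onz(cw,w,.096)[:2],onz(cs,s,.096)[:2])
print(onz(cs,S[0],.096)[:2])
# collar centres (z ~.04): wrist
for w in [(121,219),(109,385),(100,533),(132,24)]: print(onz(cw,(250+w[0]*.6,w[1]*.6),.045)[:2])
```

```text
(array([ 0.5406, -0.1372,  0.0879]), [0.22422688441025562, 0.08762477630670422]) [ 0.5405 -0.1368] [ 0.5353 -0.1371]
(array([ 0.533 , -0.2633,  0.0869]), [0.35340398393190814, 0.15933925691186657]) [ 0.5329 -0.2601] [ 0.5272 -0.2624]
(array([ 0.5247, -0.3879,  0.0879]), [0.3741392765827349, 0.1810143702786239]) [ 0.5247 -0.3828] [ 0.5198 -0.3864]
[ 0.543  -0.0147]
[ 0.5414 -0.1365]
[ 0.5329 -0.2573]
[ 0.5255 -0.3813]
[ 0.5479 -0.0145]
```

Request:
{"method": "apply_moves", "body": {"increments": [{"slide": [40, 0, -5], "roll": -8}, {"slide": [95, 0, -5], "roll": -18}, {"slide": [150, 0, -5], "roll": -28}, {"slide": [205, 0, -5], "roll": -38}, {"slide": [260, -10, -5], "roll": -48}, {"slide": [315, -15, -5], "roll": -58}, {"slide": [370, -20, -5], "roll": -68}, {"slide": [410, -25, -5], "roll": -78}], "claw": 1, "newtons": 20}}

```text
time_s: 8.38
tcp_pos: [0.5098, 0.2103, 0.3978]
orientation: [-0.0, 0.101, 0.995, 0.0]
contact_force: [-0.3, -0.1, -0.1]
grip_width: 0.0857
grasp_force: 0.0
```

Run:
```python
from h import *
s=robot.read_state();print(s["tcp_pos"],np.round(rot(s),3),s["joint_pos"]);print(totool([.48,.33,.40]))
```

```text
[0.50975709 0.21033397 0.39783035] [[-0.98   0.2   -0.001]
 [ 0.2    0.98   0.   ]
 [ 0.001 -0.    -1.   ]] [ 1.85578910e-01 -7.45175079e-02  1.59954195e+00  2.53417159e-04
  1.61721953e+00 -1.18341444e+00]
[ 53.1 111.3  -2.1]
```

Request:
{"method": "apply_moves", "body": {"increments": [{"slide": [20, 40, 0], "roll": -6}, {"slide": [40, 85, 0], "roll": -12}, {"slide": [53, 111, 0], "roll": -12}, {"slide": [53, 111, 0], "roll": -12}, {"slide": [53, 111, 0], "roll": -12}]}}

```text
time_s: 9.0
tcp_pos: [0.4814, 0.3271, 0.3979]
orientation: [-0.0, 0.0, 1.0, -0.0]
contact_force: [-0.0, -0.2, 0.4]
grip_width: 0.0854
grasp_force: 0.0
```

Run:
```python
from h import *
im,c=snap("wrist","w4"); s=robot.read_state();print(s["tcp_pos"],s["orientation"],s["time_s"])
np.savez("w4.npz",K=c[0],R=c[1],t=c[2]);snap("scene","s4")
```

```text
[0.48146461 0.32673226 0.39798563] [-1.96648879e-04  4.12630917e-04  9.99999874e-01 -2.05493427e-04] 9.05
```

View pics/w4.png

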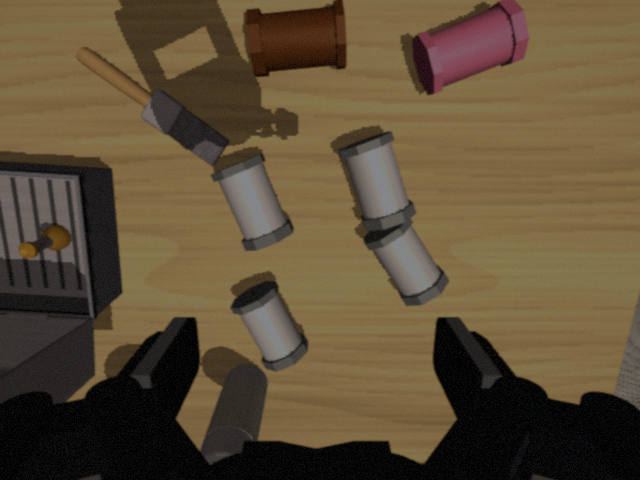

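```bash
cat > cups.py <<'E'
from h import *
np.set_printoptions(precision=4,suppress=True)
def bodies(im,roi,vmin):
    h=cv2.cvtColor(cv2.GaussianBlur(im,(3,3),0),cv2.COLOR_BGR2HSV);m=((h[...,1]<75)&(h[...,2]>vmin)).astype(np.uint8)
    k=np.zeros_like(m);x0,x1,y0,y1=roi;k[y0:y1,x0:x1]=m[y0:y1,x0:x1]
    k=cv2.morphologyEx(k,cv2.MORPH_OPEN,np.ones((3,3)))
    out=[]
    for c in cv2.findContours(k,cv2.RETR_EXTERNAL,cv2.CHAIN_APPROX_NONE)[0]:
        if cv2.contourArea(c)>200: out.append((cv2.minAreaRect(c),cv2.contourArea(c)))
    return out
def pose(c,r):   # minAreaRect -> mid, axis dir (foot->mouth, +x), length, on planes
    b=cv2.boxPoints(r); e=[(b[i]+b[(i+1)%4])/2 for i in range(4)]
    L=[np.linalg.norm(e[0]-e[2]),np.linalg.norm(e[1]-e[3])]; i=int(np.argmax(L))
    p,q=[onz(c,e[j],.058)[:2] for j in (i,i+2)]
    if p[0]>q[0]: p,q=q,p
    pl=[onz(c,e[j],.045)[:2] for j in (i,i+2)]; 
    u=(q-p)/np.linalg.norm(q-p); n=np.array([-u[1],u[0]])
    ml=(pl[0]+pl[1])/2; mid=(p+q)/2; mid=mid+n*np.dot(ml-mid,n)
    return mid,u,np.linalg.norm(q-p)
E
python3 - <<'E'
from cups import *
z=np.load("w4.npz");cw=(z["K"],z["R"],z["t"]);im=cv2.imread("pics/w4.png")
cs=cam("scene");sc=cv2.imread("pics/s4.png")
B=bodies(im,(205,460,120,375),75)
S=bodies(sc,(360,520,160,310),95)
for r,a in S: print("scene",r,a)
for r,a in B:
    mid,u,L=pose(cw,r); t=min((tri([(cw,r[0]),(cs,q[0])]) for q,_ in S),key=lambda t:sum(t[1]))
    print(np.round(r[0]),a,"mid",mid,"yaw",np.degrees(np.arctan2(u[1],u[0])),"L",L,"foot",mid-.0505*u,"tri",t)
E
```

```text
scene ((381.5, 304.0), (10.0, 39.0), 90.0) 290.0
scene ((438.59295654296875, 272.72845458984375), (65.11131286621094, 29.140907287597656), 29.19748306274414) 1307.5
scene ((478.44024658203125, 213.1039581298828), (40.457557678222656, 18.711620330810547), 22.750978469848633) 597.5
scene ((391.67144775390625, 212.3687286376953), (37.57468032836914, 19.241872787475586), 37.30394744873047) 564.5
scene ((442.8916931152344, 188.4681396484375), (36.548126220703125, 18.166988372802734), 34.82448959350586) 501.5
[270. 329.] 2236.5 mid [0.6717 0.2628] yaw 23.322166989481925 L 0.09012751010290451 foot [0.6253 0.2428] tri (array([0.6885, 0.2683, 0.0295]), [4.691632888407365, 2.9094069636601625])
[408. 262.] 2553.0 mid [0.5745 0.4447] yaw 33.11041245029516 L 0.09018597203233554 foot [0.5322 0.4171] tri (array([0.5785, 0.4471, 0.0437]), [0.33483858996839794, 0.1778954018016006])
[254. 204.] 3336.0 mid [0.5026 0.2494] yaw 20.037424361016736 L 0.10526684824724918 foot [0.4551 0.2321] tri (array([0.5001, 0.2467, 0.0476]), [3.1166947944235956, 1.5193971341080141])
[380. 184.] 3299.5 mid [0.4759 0.4054] yaw 20.43925831425025 L 0.10606273567892104 foot [0.4286 0.3878] tri (array([0.4755, 0.4037, 0.0477]), [1.423623797254248, 0.685251455618978])
```

Request:
{"method": "apply_moves", "body": {"increments": [{"slide": [20, 30, 40], "roll": -7}, {"slide": [45, 64, 90], "roll": -14}, {"slide": [45, 64, 145], "roll": -20}, {"slide": [45, 64, 200], "roll": -20}, {"slide": [45, 64, 255], "roll": -20}, {"slide": [45, 64, 300], "roll": -20}, {"slide": [45, 64, 320], "roll": -20}, {"slide": [45, 64, 320], "roll": -20}]}}

```text
time_s: 10.1
tcp_pos: [0.4359, 0.3906, 0.0776]
orientation: [-0.001, -0.173, 0.985, -0.0]
contact_force: [-0.4, 0.7, 0.9]
grip_width: 0.0851
grasp_force: 0.0
```

Run:
```python
from h import *
im,c=snap("wrist","w5"); s=robot.read_state();print(s["tcp_pos"],s["time_s"])
cv2.imwrite("pics/z5.png",cv2.resize(im,(480,360)))
print(proj(c,[.4286,.3878,.066]),proj(c,[.436,.391,.066]))
```

```text
[0.43691607 0.39135914 0.07938762] 10.15
[315.06743724 294.3553798 ] [316.2075292  311.98475945]
```

View pics/z5.png

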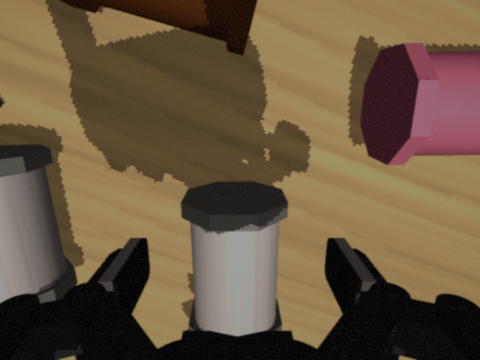

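Request:
{"method": "apply_moves", "body": {"increments": [{"slide": [0, 0, 30], "roll": 0}, {"slide": [0, 0, 55], "roll": 0}, {"slide": [0, 0, 68], "roll": 0}, {"slide": [0, 0, 68], "roll": 0}]}}

```text
time_s: 10.65
tcp_pos: [0.4365, 0.3915, 0.011]
orientation: [0.0, -0.174, 0.985, 0.0]
contact_force: [0.3, 0.6, 0.4]
grip_width: 0.0854
grasp_force: 0.0
```

Request:
{"method": "apply_moves", "body": {"increments": [{"slide": [0, 0, 0], "roll": 0}, {"slide": [0, 0, 0], "roll": 0}, {"slide": [0, 0, 0], "roll": 0}, {"slide": [0, 0, 0], "roll": 0}], "claw": -1, "newtons": 20}}

```text
time_s: 11.15
tcp_pos: [0.4372, 0.3919, 0.0122]
orientation: [0.001, -0.174, 0.985, 0.0]
contact_force: [-0.9, -1.3, 6.2]
grip_width: 0.0654
grasp_force: 22.7
```

Request:
{"method": "apply_moves", "body": {"increments": [{"slide": [0, 0, -15], "roll": 0}, {"slide": [0, 0, -35], "roll": 0}, {"slide": [0, 0, -60], "roll": 0}, {"slide": [0, 0, -90], "roll": 0}, {"slide": [0, 0, -130], "roll": 0}, {"slide": [0, 0, -150], "roll": 0}, {"slide": [0, 0, -150], "roll": 0}]}}

```text
time_s: 12.02
tcp_pos: [0.4368, 0.3919, 0.1624]
orientation: [0.002, -0.174, 0.985, 0.001]
contact_force: [0.5, -0.7, -2.5]
grip_width: 0.0655
grasp_force: 23.1
```

Run:
```python
from h import *
a,_=snap("scene","s6");b,_=snap("side","d6");w,_=snap("wrist","w6")
a=a[90:330,330:570];print(proj(cam("side"),[.44,.39,.1]))
cv2.imwrite("pics/z6.png",np.hstack([cv2.resize(a,(400,400)),cv2.resize(w,(400,400))]))
```

```text
[174.96763554 270.24580964]
```

View pics/z6.png

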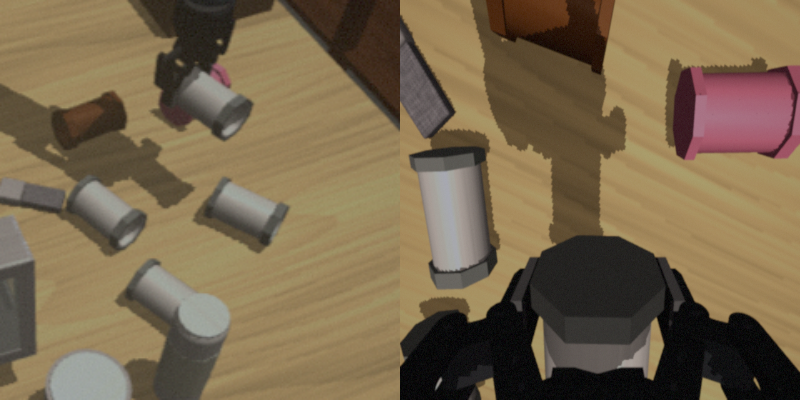

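Request:
{"method": "apply_moves", "body": {"increments": [{"slide": [0, 0, 50], "roll": 0}, {"slide": [0, 0, 100], "roll": 0}, {"slide": [0, 0, 115], "roll": 0}, {"slide": [0, 0, 115], "roll": 0}, {"slide": [0, 0, 115], "roll": 0}]}}

```text
time_s: 12.8
tcp_pos: [0.4372, 0.3921, 0.0473]
orientation: [0.001, -0.174, 0.985, 0.001]
contact_force: [-0.6, -0.6, -1.7]
grip_width: 0.0654
grasp_force: 23.6
```

Request:
{"method": "apply_moves", "body": {"increments": [{"slide": [0, 0, 0], "roll": 0}, {"slide": [0, 0, 0], "roll": 0}], "claw": 0.5}}

```text
time_s: 13.05
tcp_pos: [0.4367, 0.3918, 0.0466]
orientation: [0.001, -0.174, 0.985, 0.0]
contact_force: [-0.6, -0.8, -1.1]
grip_width: 0.066
grasp_force: 23.6
```

Request:
{"method": "apply_moves", "body": {"increments": [{"slide": [0, 0, 0], "roll": 0}, {"slide": [0, 0, 0], "roll": 0}], "claw": 0.53}}

```text
time_s: 13.3
tcp_pos: [0.4361, 0.3913, 0.0455]
orientation: [0.0, -0.174, 0.985, 0.0]
contact_force: [0.2, 0.3, -1.6]
grip_width: 0.066
grasp_force: 23.6
```

Request:
{"method": "apply_moves", "body": {"increments": [{"slide": [0, 0, 0], "roll": 0}, {"slide": [0, 0, 0], "roll": 0}], "claw": 0.545}}

```text
time_s: 13.55
tcp_pos: [0.436, 0.3913, 0.0453]
orientation: [0.0, -0.174, 0.985, 0.0]
contact_force: [-0.2, 0.3, -1.4]
grip_width: 0.066
grasp_force: 1.0
```

Request:
{"method": "apply_moves", "body": {"increments": [{"slide": [0, 0, 0], "roll": 0}, {"slide": [0, 0, 0], "roll": 0}], "claw": 0.55}}

```text
time_s: 13.8
tcp_pos: [0.4361, 0.3914, 0.0455]
orientation: [0.0, -0.174, 0.985, 0.0]
contact_force: [-0.2, 0.7, -0.3]
grip_width: 0.0662
grasp_force: 0.0
```

Request:
{"method": "apply_moves", "body": {"increments": [{"slide": [0, 0, 0], "roll": 0}, {"slide": [0, 0, 0], "roll": 0}], "claw": 0.555}}

```text
time_s: 14.05
tcp_pos: [0.436, 0.3913, 0.0454]
orientation: [0.0, -0.174, 0.985, 0.0]
contact_force: [0.2, -0.3, -0.3]
grip_width: 0.0662
grasp_force: 0.0
```

Request:
{"method": "apply_moves", "body": {"increments": [{"slide": [0, 0, 20], "roll": 0}, {"slide": [0, 0, 34], "roll": 0}, {"slide": [0, 0, 34], "roll": 0}], "claw": 0.7}}

```text
time_s: 14.42
tcp_pos: [0.4343, 0.3902, 0.0088]
orientation: [-0.002, -0.174, 0.985, -0.001]
contact_force: [0.1, -0.6, 0.4]
grip_width: 0.0727
grasp_force: 0.0
```

```bash
cat > foot.py <<'E'
from h import *
def foot(name="tmp"):
    im,c=snap("wrist",name)
    h=cv2.cvtColor(cv2.GaussianBlur(im,(5,5),0),cv2.COLOR_BGR2HSV)
    # print coarse map of column u=316 : V,S along rows, and row extents
    for v in range(200,470,10): print(v,h[v,316,2],h[v,316,1],end=" | ")
    print()
    return im,c,h
if __name__=="__main__": foot()
E
python3 foot.py
```

```text
200 114 116 | 210 108 120 | 220 99 118 | 230 100 120 | 240 108 123 | 250 104 115 | 260 40 19 | 270 40 19 | 280 42 24 | 290 42 18 | 300 40 26 | 310 41 19 | 320 42 24 | 330 38 20 | 340 62 21 | 350 63 20 | 360 63 20 | 370 75 24 | 380 110 28 | 390 110 28 | 400 110 28 | 410 109 28 | 420 110 28 | 430 108 28 | 440 109 28 | 450 16 0 | 460 10 51 |
```

Request:
{"method": "apply_moves", "body": {"increments": [{"slide": [0, 0, 0], "roll": 0}, {"slide": [0, 0, 0], "roll": 0}, {"slide": [0, 0, 0], "roll": 0}, {"slide": [0, 0, -30], "roll": 0}, {"slide": [0, 0, -70], "roll": 0}, {"slide": [0, 0, -100], "roll": 0}, {"slide": [0, 0, -100], "roll": 0}], "claw": 0.52}}

```text
time_s: 15.35
tcp_pos: [0.4377, 0.3924, 0.1145]
orientation: [0.003, -0.174, 0.985, 0.001]
contact_force: [-0.0, 0.2, -0.8]
grip_width: 0.065
grasp_force: 0.0
```

Request:
{"method": "apply_moves", "body": {"increments": [{"slide": [0, 0, 0], "roll": 0}, {"slide": [0, 0, 0], "roll": 0}], "claw": 0.538}}

```text
time_s: 15.6
tcp_pos: [0.4349, 0.3906, 0.1094]
orientation: [-0.002, -0.174, 0.985, -0.001]
contact_force: [0.8, -0.1, -0.3]
grip_width: 0.0657
grasp_force: 0.0
```

```bash
python3 foot.py
```

```text
200 88 125 | 210 31 25 | 220 31 16 | 230 50 26 | 240 51 20 | 250 89 29 | 260 151 2 | 270 156 2 | 280 157 3 | 290 156 2 | 300 156 2 | 310 157 5 | 320 156 3 | 330 156 5 | 340 157 8 | 350 156 8 | 360 156 10 | 370 156 10 | 380 156 10 | 390 62 29 | 400 97 21 | 410 94 22 | 420 30 34 | 430 29 26 | 440 30 26 | 450 10 26 | 460 7 36 |
```

```bash
cat > look.py <<'E'
from cups import *
def look(roi=(180,460,100,445),vmin=90):
    im,c=snap("wrist","tmp")
    for r,a in bodies(im,roi,vmin):
        mid,u,L=pose(c,r);g=mid-.0425*u
        print(np.round(r[0]),a,"mid",mid,"yaw",np.degrees(np.arctan2(u[1],u[0])),"L",L,"grip",g,"shift",totool([*g,.010]))
if __name__=="__main__": look()
E
python3 look.py
```

```text
[317. 401.] 853.5 mid [0.5155 0.421 ] yaw -69.9540581186338 L 0.02738812624507932 grip [0.5009 0.4609] shift [-86.   43.5  99.6]
[318. 318.] 11610.5 mid [0.4586 0.4008] yaw 20.146291520378494 L 0.08030196952863144 grip [0.4187 0.3862] shift [16.8  1.3 99.9]
```

Request:
{"method": "apply_moves", "body": {"increments": [{"slide": [8, 1, 0], "roll": 0}, {"slide": [17, 1, 30], "roll": 0}, {"slide": [17, 1, 70], "roll": 0}, {"slide": [17, 1, 96], "roll": 0}, {"slide": [17, 1, 98], "roll": 0}, {"slide": [17, 1, 98], "roll": 0}], "claw": 1}}

```text
time_s: 16.45
tcp_pos: [0.42, 0.3867, 0.0141]
orientation: [0.001, -0.174, 0.985, 0.0]
contact_force: [0.5, -0.6, -0.6]
grip_width: 0.0856
grasp_force: 0.0
```

Request:
{"method": "apply_moves", "body": {"increments": [{"slide": [0, 0, 0], "roll": 0}, {"slide": [0, 0, 0], "roll": 0}, {"slide": [0, 0, 0], "roll": 0}, {"slide": [0, 0, 0], "roll": 0}, {"slide": [0, 0, -30], "roll": 0}, {"slide": [0, 0, -70], "roll": 0}, {"slide": [0, 0, -100], "roll": 0}, {"slide": [0, 0, -100], "roll": 0}], "claw": -1}}

```text
time_s: 17.45
tcp_pos: [0.4212, 0.3874, 0.1161]
orientation: [0.003, -0.174, 0.985, 0.001]
contact_force: [-0.1, -0.2, -1.3]
grip_width: 0.0652
grasp_force: 23.8
```

Request:
{"method": "apply_moves", "body": {"increments": [{"slide": [0, 0, 0], "roll": 0}, {"slide": [0, 0, 0], "roll": 0}], "claw": 0.53}}

```text
time_s: 17.7
tcp_pos: [0.4185, 0.3857, 0.1112]
orientation: [-0.002, -0.174, 0.985, -0.001]
contact_force: [0.1, -0.1, -1.9]
grip_width: 0.0651
grasp_force: 23.8
```

```bash
python3 foot.py
```

```text
200 106 123 | 210 94 119 | 220 101 121 | 230 104 120 | 240 104 120 | 250 99 121 | 260 103 121 | 270 102 120 | 280 47 49 | 290 38 27 | 300 39 26 | 310 38 20 | 320 37 14 | 330 36 14 | 340 38 20 | 350 38 20 | 360 37 7 | 370 39 20 | 380 59 22 | 390 59 17 | 400 60 17 | 410 104 27 | 420 105 29 | 430 104 29 | 440 103 27 | 450 14 36 | 460 12 21 |
```

Request:
{"method": "apply_moves", "body": {"increments": [{"slide": [0, 0, 0], "roll": 0}, {"slide": [0, 0, 0], "roll": 0}], "claw": 0.534}}

```text
time_s: 18.0
tcp_pos: [0.4194, 0.3863, 0.1128]
orientation: [-0.0, -0.174, 0.985, -0.0]
contact_force: [-0.0, 0.3, -1.9]
grip_width: 0.0655
grasp_force: 21.0
```

Request:
{"method": "apply_moves", "body": {"increments": [{"slide": [0, 0, 0], "roll": 0}], "claw": 0.537}}

```text
time_s: 18.12
tcp_pos: [0.4196, 0.3864, 0.1132]
orientation: [-0.0, -0.174, 0.985, -0.0]
contact_force: [0.9, -0.2, -0.9]
grip_width: 0.0657
grasp_force: 15.5
```

Request:
{"method": "apply_moves", "body": {"increments": [{"slide": [0, 0, 0], "roll": 0}], "claw": 0.539}}

```text
time_s: 18.25
tcp_pos: [0.4197, 0.3864, 0.1133]
orientation: [0.0, -0.174, 0.985, 0.0]
contact_force: [0.1, 0.5, -1.8]
grip_width: 0.0656
grasp_force: 12.0
```

```bash
python3 foot.py
```

```text
200 101 121 | 210 93 121 | 220 103 121 | 230 103 121 | 240 104 123 | 250 94 122 | 260 105 121 | 270 99 121 | 280 47 49 | 290 37 14 | 300 38 27 | 310 38 27 | 320 37 14 | 330 37 21 | 340 38 20 | 350 37 21 | 360 36 21 | 370 39 13 | 380 58 22 | 390 58 22 | 400 58 18 | 410 104 27 | 420 104 29 | 430 103 30 | 440 103 27 | 450 15 34 | 460 13 39 |
```

Graded force works. Keep loosening.

Request:
{"method": "apply_moves", "body": {"increments": [{"slide": [0, 0, 0], "roll": 0}], "claw": 0.541}}

```text
time_s: 18.42
tcp_pos: [0.4196, 0.3864, 0.1133]
orientation: [0.0, -0.174, 0.985, 0.0]
contact_force: [0.6, 0.2, -0.5]
grip_width: 0.066
grasp_force: 8.4
```

Request:
{"method": "apply_moves", "body": {"increments": [{"slide": [0, 0, 0], "roll": 0}], "claw": 0.5425}}

```text
time_s: 18.55
tcp_pos: [0.4196, 0.3864, 0.1133]
orientation: [0.0, -0.174, 0.985, -0.0]
contact_force: [0.1, -0.2, -1.7]
grip_width: 0.0658
grasp_force: 6.0
```

```bash
python3 foot.py
```

```text
200 102 120 | 210 93 121 | 220 103 119 | 230 102 118 | 240 103 121 | 250 96 122 | 260 104 125 | 270 100 120 | 280 46 55 | 290 37 14 | 300 39 20 | 310 38 20 | 320 38 20 | 330 37 21 | 340 38 27 | 350 37 34 | 360 36 21 | 370 37 21 | 380 58 18 | 390 59 22 | 400 59 22 | 410 104 29 | 420 104 29 | 430 104 27 | 440 103 30 | 450 15 17 | 460 10 51 |
```

Request:
{"method": "apply_moves", "body": {"increments": [{"slide": [0, 0, 0], "roll": 0}], "claw": 0.5435}}

```text
time_s: 18.73
tcp_pos: [0.4196, 0.3864, 0.1133]
orientation: [0.0, -0.174, 0.985, 0.0]
contact_force: [-0.5, 0.1, -1.5]
grip_width: 0.0661
grasp_force: 4.1
```

Request:
{"method": "apply_moves", "body": {"increments": [{"slide": [0, 0, 0], "roll": 0}, {"slide": [0, 0, 0], "roll": 0}], "claw": 0.5442}}

```text
time_s: 18.98
tcp_pos: [0.4196, 0.3864, 0.1132]
orientation: [-0.0, -0.174, 0.985, -0.0]
contact_force: [0.6, 0.1, -0.5]
grip_width: 0.0657
grasp_force: 1.9
```

```bash
python3 foot.py
```

```text
200 66 23 | 210 64 32 | 220 51 25 | 230 63 20 | 240 63 28 | 250 63 24 | 260 62 21 | 270 62 25 | 280 61 17 | 290 61 21 | 300 59 22 | 310 58 18 | 320 60 21 | 330 59 22 | 340 59 17 | 350 59 22 | 360 58 18 | 370 60 21 | 380 94 22 | 390 119 21 | 400 118 22 | 410 75 24 | 420 35 22 | 430 37 21 | 440 35 22 | 450 12 43 | 460 12 85 |
```

Request:
{"method": "apply_moves", "body": {"increments": [{"slide": [0, 0, 0], "roll": 0}, {"slide": [0, 0, 0], "roll": 0}], "claw": -1}}

```text
time_s: 19.27
tcp_pos: [0.4196, 0.3864, 0.1133]
orientation: [0.0, -0.174, 0.985, 0.0]
contact_force: [-0.1, -0.2, -1.7]
grip_width: 0.0652
grasp_force: 24.5
```

Run:
```python
from h import *
w,_=snap("wrist","w7");a,_=snap("scene","s7");print(robot.read_state()["grasp_force"])
cv2.imwrite("pics/z7.png",np.hstack([cv2.resize(a[60:300,330:570],(400,400)),cv2.resize(w,(400,400))]))
```

```text
24.509955975227058
```

View pics/z7.png

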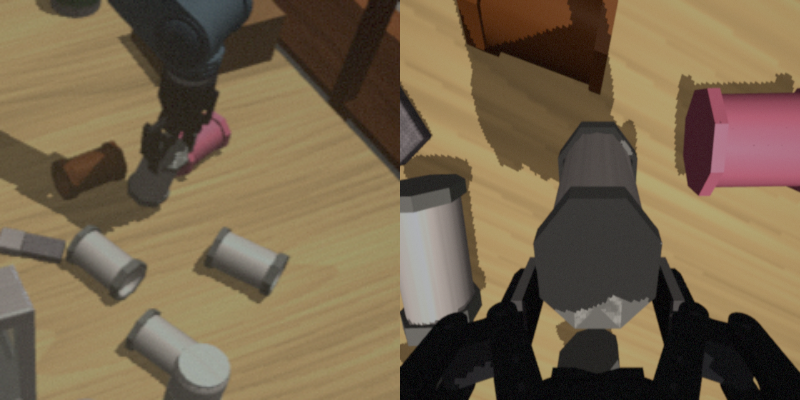

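Request:
{"method": "apply_moves", "body": {"increments": [{"slide": [0, 0, 12], "roll": 0}, {"slide": [0, 0, 22], "roll": 0}, {"slide": [0, 0, 27], "roll": 0}, {"slide": [0, 0, 27], "roll": 0}]}}

```text
time_s: 19.88
tcp_pos: [0.4208, 0.3867, 0.0877]
orientation: [0.001, -0.174, 0.985, -0.0]
contact_force: [-0.1, -1.2, 8.2]
grip_width: 0.0652
grasp_force: 25.3
```

```bash
python3 foot.py
```

```text
200 84 24 | 210 84 27 | 220 84 27 | 230 46 17 | 240 53 19 | 250 57 22 | 260 59 22 | 270 58 22 | 280 59 22 | 290 59 22 | 300 57 22 | 310 59 26 | 320 57 22 | 330 59 30 | 340 58 22 | 350 59 22 | 360 58 22 | 370 116 22 | 380 114 22 | 390 115 24 | 400 101 121 | 410 102 120 | 420 37 14 | 430 38 20 | 440 37 21 | 450 10 0 | 460 12 43 |
```

Request:
{"method": "apply_moves", "body": {"increments": [{"slide": [0, 0, 0], "roll": 0}, {"slide": [0, 0, 0], "roll": 0}, {"slide": [0, 0, 0], "roll": 0}], "claw": 0.8}}

```text
time_s: 20.3
tcp_pos: [0.4194, 0.3863, 0.0859]
orientation: [-0.0, -0.174, 0.985, -0.0]
contact_force: [-0.5, -0.4, 0.2]
grip_width: 0.077
grasp_force: 0.0
```

```bash
python3 foot.py
python3 - <<'E'
from h import *
s=robot.read_state();c=cam("wrist",s)
im=cv2.imread("pics/tmp.png");h=cv2.cvtColor(cv2.GaussianBlur(im,(5,5),0),cv2.COLOR_BGR2HSV)
R=rot(s);t=s["tcp_pos"]
for dx in (20,0,-20,-40): 
  p=t+R[:,0]*dx/1000;p[2]=.105;print(dx,proj(c,p))
for v in (300,340,380): print(v,[(u,h[v,u,2],h[v,u,1]) for u in range(200,440,12)])
E
```

```text
200 63 20 | 210 63 24 | 220 61 17 | 230 61 21 | 240 61 21 | 250 61 21 | 260 61 21 | 270 62 21 | 280 60 17 | 290 61 21 | 300 60 17 | 310 60 17 | 320 60 17 | 330 60 21 | 340 60 17 | 350 60 21 | 360 59 13 | 370 172 105 | 380 179 105 | 390 176 109 | 400 106 120 | 410 104 120 | 420 38 27 | 430 36 21 | 440 38 27 | 450 14 18 | 460 12 64 | 
20 [315.3039335  298.04448857]
0 [315.26678953 350.89568977]
-20 [315.23264363 399.48100657]
-40 [315.2011469  444.29688492]
300 [(200, np.uint8(180), np.uint8(103)), (212, np.uint8(180), np.uint8(102)), (224, np.uint8(59), np.uint8(17)), (236, np.uint8(58), np.uint8(13)), (248, np.uint8(60), np.uint8(17)), (260, np.uint8(60), np.uint8(13)), (272, np.uint8(60), np.uint8(17)), (284, np.uint8(61), np.uint8(21)), (296, np.uint8(61), np.uint8(21)), (308, np.uint8(58), np.uint8(13)), (320, np.uint8(62), np.uint8(21)), (332, np.uint8(61), np.uint8(17)), (344, np.uint8(61), np.uint8(21)), (356, np.uint8(60), np.uint8(21)), (368, np.uint8(60), np.uint8(17)), (380, np.uint8(61), np.uint8(17)), (392, np.uint8(61), np.uint8(17)), (404, np.uint8(61), np.uint8(17)), (
[... 827 characters left out ...]
212, np.uint8(177), np.uint8(109)), (224, np.uint8(178), np.uint8(109)), (236, np.uint8(178), np.uint8(109)), (248, np.uint8(179), np.uint8(105)), (260, np.uint8(179), np.uint8(103)), (272, np.uint8(179), np.uint8(105)), (284, np.uint8(173), np.uint8(109)), (296, np.uint8(175), np.uint8(108)), (308, np.uint8(179), np.uint8(110)), (320, np.uint8(179), np.uint8(107)), (332, np.uint8(178), np.uint8(109)), (344, np.uint8(179), np.uint8(108)), (356, np.uint8(173), np.uint8(109)), (368, np.uint8(170), np.uint8(110)), (380, np.uint8(175), np.uint8(111)), (392, np.uint8(176), np.uint8(109)), (404, np.uint8(176), np.uint8(110)), (416, np.uint8(178), np.uint8(109)), (428, np.uint8(35), np.uint8(117))]
```

```bash
cat > top.py <<'E'
from h import *
import sys
np.set_printoptions(precision=4,suppress=True)
def top(z=.105,tcpz=.072,vr=(48,75),roi=(200,440,130,420)):
    im,c=snap("wrist","tmp");h=cv2.cvtColor(cv2.GaussianBlur(im,(5,5),0),cv2.COLOR_BGR2HSV)
    m=((h[...,1]<45)&(h[...,2]>vr[0])&(h[...,2]<vr[1])).astype(np.uint8);k=np.zeros_like(m);x0,x1,y0,y1=roi;k[y0:y1,x0:x1]=m[y0:y1,x0:x1]
    k=cv2.morphologyEx(k,cv2.MORPH_OPEN,np.ones((5,5)));n,l,s,cc=cv2.connectedComponentsWithStats(k)
    i=1+np.argmax(s[1:,4]);ys,xs=np.nonzero(l==i)
    P=np.array([onz(c,p,z)[:2] for p in zip(xs[::7],ys[::7])]);s0=robot.read_state();R=rot(s0)[:2,:2]
    q=P@R; lo,hi=q.min(0),q.max(0);ctr=R@((lo+hi)/2);ctr2=P.mean(0)
    print("blob",s[i],"size tool xy",hi-lo,"centre box",ctr,"mean",ctr2,"shift",totool([*ctr,tcpz]),s0["time_s"])
top(*[float(a) for a in sys.argv[1:3]])
E
python3 top.py
```

```text
blob [  213   146   206   203 32433] size tool xy [0.068  0.0645] centre box [0.3863 0.3743] mean [0.3854 0.374 ] shift [35.2  0.1 14. ] 20.4
```

Request:
{"method": "apply_moves", "body": {"increments": [{"slide": [0, 0, -3], "roll": 0}, {"slide": [12, 0, -3], "roll": 0}, {"slide": [30, 0, -3], "roll": 0}, {"slide": [35, 0, 3], "roll": 0}, {"slide": [35, 0, 12], "roll": 0}, {"slide": [35, 0, 14], "roll": 0}, {"slide": [35, 0, 14], "roll": 0}], "claw": 1}}

```text
time_s: 21.28
tcp_pos: [0.387, 0.3744, 0.072]
orientation: [-0.0, -0.174, 0.985, -0.0]
contact_force: [0.5, 0.1, -0.2]
grip_width: 0.0856
grasp_force: 0.0
```

Request:
{"method": "apply_moves", "body": {"increments": [{"slide": [0, 0, 0], "roll": 0}, {"slide": [0, 0, 0], "roll": 0}, {"slide": [0, 0, 0], "roll": 0}, {"slide": [0, 0, 0], "roll": 0}, {"slide": [0, 0, -40], "roll": 0}, {"slide": [0, 0, -90], "roll": 0}, {"slide": [0, 0, -130], "roll": 0}, {"slide": [0, 0, -130], "roll": 0}], "claw": -1, "newtons": 40}}

```text
time_s: 22.28
tcp_pos: [0.3882, 0.3755, 0.2057]
orientation: [0.003, -0.174, 0.985, 0.001]
contact_force: [0.0, 0.3, -2.0]
grip_width: 0.0654
grasp_force: 45.8
```

```bash
python3 top.py .235 .2
cat > go.py <<'E'
from h import *
import sys
s=robot.read_state();print(totool([float(a) for a in sys.argv[1:4]]),s["time_s"],"yaw",round(float(np.degrees(np.arctan2(rot(s)[1,1],rot(s)[0,1]))-90),2),s["joint_pos"].round(2))
E
python3 go.py .525 -.386 .2
```

```text
blob [  213   285   207   124 19682] size tool xy [0.0445 0.0658] centre box [0.3816 0.3732] mean [0.3811 0.3718] shift [5.5 0.5 3. ] 22.325
[ 130.5 -762.     2.5] 22.325 yaw 20.01 [ 0.56  0.01  1.87  0.    1.26 -1.36]
```

Request:
{"method": "apply_moves", "body": {"increments": [{"slide": [5, -25, 0], "roll": 2}, {"slide": [14, -70, 0], "roll": 5}, {"slide": [23, -120, 0], "roll": 8}, {"slide": [33, -175, 0], "roll": 11}, {"slide": [43, -230, 0], "roll": 14}, {"slide": [53, -285, 0], "roll": 17}, {"slide": [63, -340, 0], "roll": 20}, {"slide": [73, -395, 0], "roll": 24}]}}

```text
time_s: 23.32
tcp_pos: [0.4517, -0.0231, 0.1998]
orientation: [-0.002, 0.036, 0.999, 0.001]
contact_force: [0.9, 0.8, -0.6]
grip_width: 0.0653
grasp_force: 45.7
```

```bash
python3 go.py .525 -.386 .2
```

```text
[ -99.3 -356.7   -1.1] 23.325 yaw -4.14 [-0.3  -0.2   2.07  0.    1.28 -1.8 ]
```

Request:
{"method": "apply_moves", "body": {"increments": [{"slide": [-12, -50, 0], "roll": 0}, {"slide": [-28, -100, 0], "roll": 0}, {"slide": [-44, -155, 0], "roll": 0}, {"slide": [-58, -210, 0], "roll": 0}, {"slide": [-72, -265, 0], "roll": 0}, {"slide": [-86, -315, 0], "roll": 0}, {"slide": [-95, -345, 0], "roll": 0}, {"slide": [-97, -350, 0], "roll": 0}]}}

```text
time_s: 24.32
tcp_pos: [0.5244, -0.3784, 0.1989]
orientation: [-0.002, 0.036, 0.999, 0.002]
contact_force: [0.3, 0.9, -1.0]
grip_width: 0.0656
grasp_force: 45.7
```

Request:
{"method": "apply_moves", "body": {"increments": [{"slide": [0, 0, 0], "roll": 0}, {"slide": [0, 0, 0], "roll": 0}]}}

```text
time_s: 24.58
tcp_pos: [0.5253, -0.3761, 0.2014]
orientation: [-0.001, 0.034, 0.999, 0.001]
contact_force: [0.9, -0.2, -1.9]
grip_width: 0.0653
grasp_force: 45.7
```

```bash
python3 go.py .525 -.386 .104
python3 - <<'E'
from h import *
im,c=snap("wrist","w8");h=cv2.cvtColor(im,cv2.COLOR_BGR2HSV)
m=((h[...,1]>165)&(h[...,2]>70)).astype(np.uint8);n,l,s,cc=cv2.connectedComponentsWithStats(m)
for i in range(1,n):
    if s[i,4]>60: print(s[i],cc[i])
for p in ([.5485,-.0125],[.5405,-.137],[.5325,-.262],[.525,-.386]): print(proj(c,[*p,.092]))
E
```

```text
[ -0.5 -10.   97.4] 24.575 yaw -3.94 [-0.8   0.26  1.59  0.    1.29 -2.3 ]
[441 203  42  40 946] [458.29175476 219.97145877]
[ 598  202   42   41 1159] [617.8515962  220.65487489]
[287 204  30  10 130] [301.48461538 207.4       ]
[475 228  31  28 672] [489.36160714 241.43303571]
[190 241  20  28 489] [199.4601227 254.400818 ]
[872.55231273 241.96268476]
[682.11754636 242.7315709 ]
[490.66864144 243.55155055]
[300.57301487 245.00357654]
```

Request:
{"method": "apply_moves", "body": {"increments": [{"slide": [0, -10, 0], "roll": 0}, {"slide": [0, -10, 15], "roll": 0}, {"slide": [0, -10, 35], "roll": 0}, {"slide": [0, -10, 55], "roll": 0}, {"slide": [0, -10, 72], "roll": 0}, {"slide": [0, -10, 86], "roll": 0}, {"slide": [0, -10, 95], "roll": 0}, {"slide": [0, -10, 97], "roll": 0}]}}

```text
time_s: 25.62
tcp_pos: [0.5248, -0.3875, 0.1047]
orientation: [-0.0, 0.035, 0.999, 0.0]
contact_force: [-1.3, 0.3, -0.9]
grip_width: 0.0652
grasp_force: 45.8
```

Request:
{"method": "apply_moves", "body": {"increments": [{"slide": [0, 0, 1], "roll": 0}, {"slide": [0, 0, 2], "roll": 0}]}}

```text
time_s: 25.88
tcp_pos: [0.5253, -0.388, 0.1041]
orientation: [0.001, 0.035, 0.999, -0.0]
contact_force: [0.3, -0.8, -1.4]
grip_width: 0.0649
grasp_force: 45.8
```

Request:
{"method": "apply_moves", "body": {"increments": [{"slide": [0, 0, 1], "roll": 0}, {"slide": [0, 0, 1], "roll": 0}, {"slide": [0, 0, 0], "roll": 0}, {"slide": [0, 0, -20], "roll": 0}, {"slide": [0, 0, -50], "roll": 0}, {"slide": [0, 0, -90], "roll": 0}, {"slide": [0, 0, -140], "roll": 0}, {"slide": [0, 0, -140], "roll": 0}], "claw": 0.9}}

```text
time_s: 26.88
tcp_pos: [0.5271, -0.3898, 0.2514]
orientation: [0.005, 0.035, 0.999, -0.004]
contact_force: [-0.0, 0.2, 0.4]
grip_width: 0.081
grasp_force: 0.0
```

```bash
python3 - <<'E'
from h import *
im,c=snap("wrist","w9");snap("side","d9");h=cv2.cvtColor(cv2.GaussianBlur(im,(5,5),0),cv2.COLOR_BGR2HSV)
s=robot.read_state()
print(s["tcp_pos"],proj(c,[.525,-.386,.135]))
for v in range(180,440,20): print(v,[f"{h[v,u,2]}/{h[v,u,1]}" for u in range(220,420,20)])
E
python3 go.py .48 .33 .38
```

```text
[ 0.52512334 -0.38790917  0.24506437] [322.83069779 236.39666244]
180 ['101/119', '63/93', '86/27', '85/24', '61/21', '72/28', '124/21', '174/23', '145/21', '100/18']
200 ['178/109', '132/114', '122/25', '80/26', '63/20', '108/24', '62/16', '173/24', '163/23', '84/15']
220 ['113/120', '94/138', '147/24', '84/21', '72/21', '165/3', '62/16', '127/18', '170/24', '82/12']
240 ['23/67', '172/181', '113/27', '122/21', '169/5', '174/7', '151/12', '129/20', '146/26', '63/16']
260 ['105/119', '104/120', '54/19', '139/20', '153/13', '157/3', '155/12', '148/17', '87/29', '57/27']
280 ['106/123', '107/119', '42/18', '71/29', '137/20', '122/21', '126/22', '85/30', '85/30', '81/28']
300 ['110/121', '110/121', '42/18', '42/6', '43/6', '42/18', '41/12', '42/18', '42/18', '42/12']
320 ['179/105', '105/119', '71/29', '71/25', '70/25', '96/24', '98/23', '97/24', '73/28', '74/31']
340 ['177/107', '107/93', '86/27', '86/30', '85/30', '86/27', '87/26', '88/29', '88/32', '88/29']
360 ['178/106', '46/28', '85/27', '84/30', '84/27', '84/27', '84/27', '84/27', '86/30', '87/32']
380 ['140/104', '45/28', '87/26', '86/27', '87/29', '87/29', '88/29', '88/29', '88/29', '88/26']
400 ['45/23', '45/28', '67/15', '68/15', '69/22', '67/19', '67/19', '69/15', '70/18', '68/15']
420 ['46/33', '43/30', '60/17', '97/68', '98/70', '97/68', '97/71', '100/71', '99/70', '99/70']
[  94.8  712.8 -136.3] 26.975 yaw -4.0 [-0.81  0.24  1.54  0.    1.36 -2.31]
```

Run:
```python
from h import *
a=cv2.imread("pics/w9.png");b=cv2.imread("pics/d9.png")
cv2.imwrite("pics/z9.png",np.hstack([cv2.resize(a,(400,300)),cv2.resize(b[220:370,310:510],(400,300))]))
```

```text
(no output)
```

View pics/z9.png

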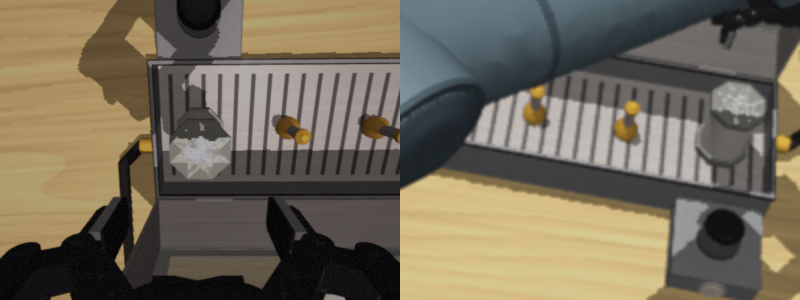

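Request:
{"method": "apply_moves", "body": {"increments": [{"slide": [5, 40, -20], "roll": 0}, {"slide": [15, 95, -50], "roll": 0}, {"slide": [30, 150, -80], "roll": 0}, {"slide": [45, 205, -110], "roll": 0}, {"slide": [55, 260, -130], "roll": 0}, {"slide": [65, 315, -136], "roll": 0}, {"slide": [75, 370, -136], "roll": 0}, {"slide": [85, 425, -136], "roll": 0}], "claw": 1, "newtons": 20}}

```text
time_s: 27.98
tcp_pos: [0.4687, 0.044, 0.378]
orientation: [-0.001, 0.035, 0.999, 0.0]
contact_force: [0.2, -0.2, 0.6]
grip_width: 0.0855
grasp_force: 0.0
```

Request:
{"method": "apply_moves", "body": {"increments": [{"slide": [2, 55, 0], "roll": -4}, {"slide": [4, 110, 0], "roll": -4}, {"slide": [6, 165, 0], "roll": -4}, {"slide": [8, 220, 0], "roll": -4}, {"slide": [10, 270, 0], "roll": -4}, {"slide": [10, 288, 0], "roll": -4}, {"slide": [10, 288, 0], "roll": -4}, {"slide": [10, 288, 0], "roll": -4}]}}

```text
time_s: 28.98
tcp_pos: [0.48, 0.329, 0.3789]
orientation: [-0.0, 0.001, 1.0, -0.0]
contact_force: [0.1, -0.8, 0.2]
grip_width: 0.0852
grasp_force: 0.0
```

```bash
cat > look4.py <<'E'
from cups import *
s0=robot.read_state();im,cw=snap("wrist","tmp");print(s0["tcp_pos"],s0["time_s"])
for r,a in bodies(im,(190,480,110,420),75):
    mid,u,L=pose(cw,r)
    if .06<L<.12:
        g=mid-(L/2-.002 if L<.095 else L/2-.01)*u  # ~grip point 8-10 from foot
        print(np.round(r[0]),a,"mid",mid,"yaw",np.degrees(np.arctan2(u[1],u[0])),"L",L,"grip.0425",mid-.0425*u,"shift",totool([*(mid-.0425*u),.08]))
E
python3 look4.py
```

```text
[0.48   0.329  0.3789] 28.975
[268. 337.] 2367.0 mid [0.6717 0.2629] yaw 23.70822501117388 L 0.09025146909970275 grip.0425 [0.6328 0.2459] shift [-153.   -82.6  299.2]
[410. 268.] 2716.0 mid [0.5747 0.4449] yaw 33.262947742020636 L 0.09025193847466854 grip.0425 [0.5391 0.4216] shift [-59.   92.9 299.1]
[250. 209.] 3550.0 mid [0.5025 0.2498] yaw 20.465661367713516 L 0.10546754310395702 grip.0425 [0.4627 0.235 ] shift [ 17.1 -93.8 299.2]
```

Request:
{"method": "apply_moves", "body": {"increments": [{"slide": [-20, 30, 40], "roll": -10}, {"slide": [-40, 60, 90], "roll": -20}, {"slide": [-59, 93, 140], "roll": -29}, {"slide": [-59, 93, 195], "roll": -33}, {"slide": [-59, 93, 245], "roll": -33}, {"slide": [-59, 93, 285], "roll": -33}, {"slide": [-59, 93, 300], "roll": -33}, {"slide": [-59, 93, 300], "roll": -33}]}}

```text
time_s: 30.02
tcp_pos: [0.5391, 0.4225, 0.0792]
orientation: [-0.0, -0.284, 0.959, -0.0]
contact_force: [-0.4, -0.6, -0.3]
grip_width: 0.085
grasp_force: 0.0
```

Request:
{"method": "apply_moves", "body": {"increments": [{"slide": [0, 0, 0], "roll": 0}, {"slide": [0, 0, 0], "roll": 0}]}}

```text
time_s: 30.28
tcp_pos: [0.5401, 0.4239, 0.0817]
orientation: [0.002, -0.284, 0.959, 0.0]
contact_force: [-0.7, -0.1, 0.2]
grip_width: 0.0855
grasp_force: 0.0
```

```bash
python3 foot.py
python3 - <<'E'
from h import *
s=robot.read_state();c=cam("wrist",s);R=rot(s);print(s["tcp_pos"])
im=cv2.imread("pics/tmp.png");h=cv2.cvtColor(cv2.GaussianBlur(im,(5,5),0),cv2.COLOR_BGR2HSV)
for f in (0,.008,.015):
    p=np.array([.5391,.4216,.066])+R[:,0]*f; print(f,proj(c,p))
m=((h[...,1]<45)&(h[...,2]>85));r=[(v,np.nonzero(m[v,200:440])[0][[0,-1]]+200) for v in range(340,440,20) if m[v,200:440].any()];print(r)
E
python3 go.py .5391 .4216 .002
```

```text
200 83 129 | 210 82 128 | 220 80 128 | 230 80 128 | 240 79 126 | 250 27 38 | 260 28 18 | 270 28 18 | 280 28 9 | 290 45 23 | 300 83 22 | 310 128 6 | 320 149 3 | 330 149 3 | 340 149 3 | 350 148 3 | 360 148 5 | 370 148 7 | 380 148 9 | 390 148 9 | 400 147 9 | 410 147 9 | 420 146 9 | 430 146 9 | 440 146 10 | 450 15 0 | 460 9 57 | 
[0.53979713 0.42377255 0.08124531]
0 [311.56279131 303.56118699]
0.008 [311.52300062 286.22992756]
0.015 [311.48726586 270.6652731 ]
[(340, array([256, 364])), (360, array([258, 363])), (380, array([259, 363])), (400, array([261, 363])), (420, array([262, 362]))]
[ 2.  -1.4 79.2] 30.325 yaw 33.0 [ 0.5   0.48  1.54 -0.    1.11 -1.65]
```

Request:
{"method": "apply_moves", "body": {"increments": [{"slide": [2, -1, 30], "roll": 0}, {"slide": [2, -1, 55], "roll": 0}, {"slide": [2, -1, 72], "roll": 0}, {"slide": [2, -1, 77], "roll": 0}, {"slide": [2, -1, 77], "roll": 0}]}}

```text
time_s: 30.95
tcp_pos: [0.5381, 0.4216, 0.0028]
orientation: [0.0, -0.284, 0.959, 0.0]
contact_force: [-0.3, 0.2, -0.7]
grip_width: 0.0852
grasp_force: 0.0
```

Request:
{"method": "apply_moves", "body": {"increments": [{"slide": [0, 0, 0], "roll": 0}, {"slide": [0, 0, 0], "roll": 0}, {"slide": [0, 0, 0], "roll": 0}, {"slide": [0, 0, 0], "roll": 0}, {"slide": [0, 0, -30], "roll": 0}, {"slide": [0, 0, -70], "roll": 0}, {"slide": [0, 0, -112], "roll": 0}, {"slide": [0, 0, -112], "roll": 0}], "claw": -1}}

```text
time_s: 31.95
tcp_pos: [0.5398, 0.4227, 0.1184]
orientation: [0.004, -0.284, 0.959, 0.001]
contact_force: [0.4, -0.7, -2.2]
grip_width: 0.0654
grasp_force: 23.7
```

Request:
{"method": "apply_moves", "body": {"increments": [{"slide": [0, 0, 0], "roll": 0}, {"slide": [0, 0, 0], "roll": 0}], "claw": 0.539}}

```text
time_s: 32.2
tcp_pos: [0.5362, 0.4205, 0.1114]
orientation: [-0.002, -0.284, 0.959, -0.0]
contact_force: [-0.1, -0.0, -2.0]
grip_width: 0.0654
grasp_force: 23.6
```

Request:
{"method": "apply_moves", "body": {"increments": [{"slide": [0, 0, 0], "roll": 0}], "claw": 0.5425}}

```text
time_s: 32.33
tcp_pos: [0.5368, 0.4208, 0.1124]
orientation: [-0.001, -0.284, 0.959, -0.0]
contact_force: [0.6, 1.3, -1.9]
grip_width: 0.0657
grasp_force: 23.6
```

Request:
{"method": "apply_moves", "body": {"increments": [{"slide": [0, 0, 0], "roll": 0}], "claw": 0.5435}}

```text
time_s: 32.45
tcp_pos: [0.5374, 0.4211, 0.1134]
orientation: [-0.001, -0.284, 0.959, -0.0]
contact_force: [-0.3, 0.8, -1.4]
grip_width: 0.0659
grasp_force: 5.6
```

```bash
python3 foot.py
```

```text
200 93 123 | 210 89 126 | 220 92 125 | 230 88 125 | 240 93 123 | 250 97 124 | 260 92 125 | 270 95 123 | 280 92 125 | 290 91 123 | 300 90 125 | 310 33 15 | 320 30 9 | 330 31 16 | 340 31 25 | 350 31 16 | 360 32 24 | 370 31 25 | 380 31 16 | 390 31 16 | 400 30 9 | 410 32 24 | 420 32 24 | 430 51 20 | 440 51 20 | 450 13 20 | 460 12 85 |
```

Request:
{"method": "apply_moves", "body": {"increments": [{"slide": [0, 0, 0], "roll": 0}], "claw": 0.5438}}

```text
time_s: 32.62
tcp_pos: [0.5377, 0.4213, 0.1142]
orientation: [-0.0, -0.284, 0.959, 0.0]
contact_force: [0.7, 0.2, -2.1]
grip_width: 0.066
grasp_force: 4.7
```

Request:
{"method": "apply_moves", "body": {"increments": [{"slide": [0, 0, 0], "roll": 0}, {"slide": [0, 0, 0], "roll": 0}], "claw": 0.5442}}

```text
time_s: 32.88
tcp_pos: [0.5378, 0.4214, 0.1144]
orientation: [0.0, -0.284, 0.959, 0.0]
contact_force: [-0.1, -1.3, -1.9]
grip_width: 0.0659
grasp_force: 2.8
```

```bash
python3 foot.py
```

```text
200 91 123 | 210 86 125 | 220 89 126 | 230 86 125 | 240 91 123 | 250 94 125 | 260 52 20 | 270 53 19 | 280 53 19 | 290 54 24 | 300 55 14 | 310 56 18 | 320 56 23 | 330 57 22 | 340 57 18 | 350 58 18 | 360 58 18 | 370 58 18 | 380 58 18 | 390 59 26 | 400 59 22 | 410 107 24 | 420 102 20 | 430 97 21 | 440 95 19 | 450 11 46 | 460 8 32 |
```

Request:
{"method": "apply_moves", "body": {"increments": [{"slide": [0, 0, 0], "roll": 0}, {"slide": [0, 0, 0], "roll": 0}], "claw": 0.5443}}

```text
time_s: 33.17
tcp_pos: [0.5377, 0.4213, 0.1143]
orientation: [0.0, -0.284, 0.959, 0.0]
contact_force: [-0.1, -0.5, -1.1]
grip_width: 0.0658
grasp_force: 2.2
```

Request:
{"method": "apply_moves", "body": {"increments": [{"slide": [0, 0, 0], "roll": 0}, {"slide": [0, 0, 0], "roll": 0}], "claw": -1}}

```text
time_s: 33.42
tcp_pos: [0.5378, 0.4214, 0.1143]
orientation: [0.0, -0.284, 0.959, 0.0]
contact_force: [0.4, -0.2, -2.5]
grip_width: 0.0655
grasp_force: 24.4
```

```bash
python3 foot.py
python3 - <<'E'
from h import *
im=cv2.imread("pics/tmp.png");h=cv2.cvtColor(cv2.GaussianBlur(im,(5,5),0),cv2.COLOR_BGR2HSV)
m=(h[...,1]<40)&(h[...,2]>45)
for v in range(150,420,20):
    x=np.nonzero(m[v,190:450])[0]; print(v,(x[0]+190,x[-1]+190,int(np.median(h[v,190+x,2]))) if len(x) else 0,end=" ")
s=robot.read_state();c=cam("wrist",s);R=rot(s)
for dx in(33,0,-33):
    p=s["tcp_pos"]+R[:,0]*dx/1000;p[2]+=.041;print(dx,proj(c,p))
E
```

```text
200 71 29 | 210 72 35 | 220 72 35 | 230 72 28 | 240 73 31 | 250 72 32 | 260 37 21 | 270 37 28 | 280 49 21 | 290 49 21 | 300 51 25 | 310 50 15 | 320 50 15 | 330 50 20 | 340 51 20 | 350 50 20 | 360 49 16 | 370 69 4 | 380 151 7 | 390 135 8 | 400 99 18 | 410 100 18 | 420 145 93 | 430 160 112 | 440 159 107 | 450 18 43 | 460 9 0 | 
150 0 170 0 190 (np.int64(272), np.int64(360), 68) 210 (np.int64(255), np.int64(376), 68) 230 (np.int64(257), np.int64(375), 69) 250 (np.int64(255), np.int64(376), 69) 270 (np.int64(250), np.int64(382), 61) 290 (np.int64(254), np.int64(378), 49) 310 (np.int64(232), np.int64(400), 50) 330 (np.int64(199), np.int64(433), 50) 350 (np.int64(194), np.int64(442), 50) 370 (np.int64(190), np.int64(445), 98) 390 (np.int64(237), np.int64(395), 104) 410 (np.int64(269), np.int64(363), 100) 33 [314.62043944 287.65786531]
0 [314.60439167 391.10358296]
-33 [314.59077246 478.89447753]
```

Run:
```python
from h import *
w=cv2.imread("pics/tmp.png");a,c=snap("scene","s10");b,d=snap("side","d10")
print(proj(c,[.538,.421,.12]),proj(d,[.538,.421,.12]))
s=robot.read_state();R=rot(s)
u,v=proj(c,[.538,.421,.1]).astype(int);p,q=proj(d,[.538,.421,.1]).astype(int)
print(u,v,p,q)
for dx in (0,30):
  for dz in (0,-80): X=s["tcp_pos"]+R[:,0]*dx/1000;X[2]+=.024+dz/1000;print(dx,dz,proj(c,X)-[u-60,v-60])
cv2.imwrite("pics/z10.png",np.hstack([cv2.resize(a[v-60:v+60,u-60:u+60],(400,400)),cv2.resize(w,(400,400))]))
```

```text
[467.92619735 184.20422686] [172.85808939 234.54542507]
466 189 174 238
0 0 [63.66281764 49.88829713]
0 -80 [56.55754496 71.71868478]
30 0 [52.34726524 44.63209583]
30 -80 [45.88699126 66.55567523]
```

View pics/z10.png

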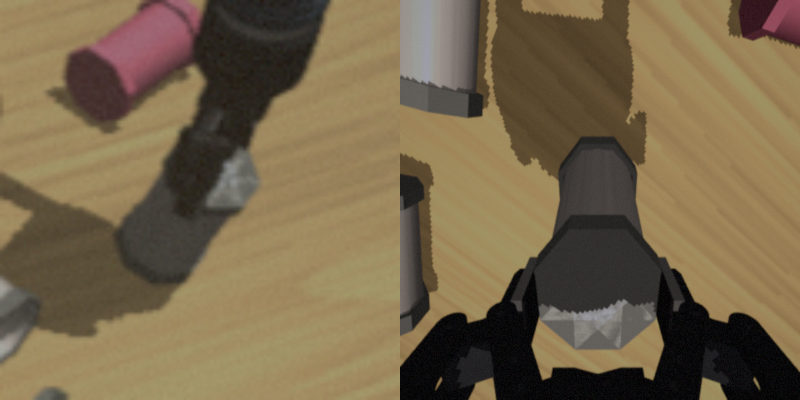

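Request:
{"method": "apply_moves", "body": {"increments": [{"slide": [0, 0, 20], "roll": 0}, {"slide": [0, 0, 38], "roll": 0}, {"slide": [0, 0, 45], "roll": 0}, {"slide": [0, 0, 47], "roll": 0}]}}

```text
time_s: 34.08
tcp_pos: [0.5456, 0.4258, 0.0794]
orientation: [0.01, -0.284, 0.959, 0.002]
contact_force: [-3.4, -1.3, 43.9]
grip_width: 0.0653
grasp_force: 34.3
```

Request:
{"method": "apply_moves", "body": {"increments": [{"slide": [0, 0, 1], "roll": 0}, {"slide": [8, 0, 3], "roll": 0}, {"slide": [16, 0, 5], "roll": 0}, {"slide": [24, 0, 6], "roll": 0}, {"slide": [32, 0, 7], "roll": 0}, {"slide": [38, 0, 7], "roll": 0}]}}

```text
time_s: 34.83
tcp_pos: [0.5154, 0.4062, 0.0703]
orientation: [0.013, -0.284, 0.959, 0.003]
contact_force: [9.7, 5.8, 24.5]
grip_width: 0.0652
grasp_force: 37.6
```

```bash
python3 foot.py
```

```text
200 93 123 | 210 48 74 | 220 60 26 | 230 62 29 | 240 61 25 | 250 61 29 | 260 43 24 | 270 48 16 | 280 57 27 | 290 56 18 | 300 56 27 | 310 55 19 | 320 56 23 | 330 55 23 | 340 55 19 | 350 56 23 | 360 55 19 | 370 55 23 | 380 55 28 | 390 55 23 | 400 55 28 | 410 151 3 | 420 142 4 | 430 109 21 | 440 108 24 | 450 14 36 | 460 10 51 |
```

Request:
{"method": "apply_moves", "body": {"increments": [{"slide": [4, 0, -1], "roll": 0}, {"slide": [8, 0, -3], "roll": 0}, {"slide": [8, 0, -3], "roll": 0}]}}

```text
time_s: 35.25
tcp_pos: [0.5067, 0.4005, 0.0711]
orientation: [0.01, -0.284, 0.959, 0.002]
contact_force: [6.1, 4.2, 21.3]
grip_width: 0.0652
grasp_force: 38.6
```

Request:
{"method": "apply_moves", "body": {"increments": [{"slide": [0, 0, 0], "roll": 0}, {"slide": [0, 0, 0], "roll": 0}, {"slide": [0, 0, 0], "roll": 0}, {"slide": [0, 0, 0], "roll": 0}], "claw": 0.7}}

```text
time_s: 35.75
tcp_pos: [0.4985, 0.3959, 0.0623]
orientation: [-0.001, -0.284, 0.959, -0.0]
contact_force: [0.1, -0.0, 0.9]
grip_width: 0.0728
grasp_force: 0.0
```

```bash
python3 foot.py;python3 top.py
```

```text
200 102 123 | 210 100 120 | 220 93 123 | 230 92 122 | 240 91 120 | 250 35 22 | 260 59 26 | 270 63 28 | 280 63 32 | 290 62 29 | 300 63 28 | 310 64 28 | 320 63 32 | 330 56 32 | 340 32 16 | 350 54 19 | 360 55 23 | 370 55 23 | 380 54 19 | 390 54 24 | 400 54 24 | 410 54 19 | 420 54 24 | 430 55 23 | 440 139 7 | 450 19 54 | 460 9 0 | 
blob [  207   355   216    65 10275] size tool xy [0.0218 0.0637] centre box [0.497  0.3948] mean [0.4981 0.395 ] shift [ 2.3 -0.1 -9.2] 35.85
```

Request:
{"method": "apply_moves", "body": {"increments": [{"slide": [0, 0, -5], "roll": 0}, {"slide": [0, 0, -10], "roll": 0}, {"slide": [-9, 0, -10], "roll": 0}, {"slide": [-17, 0, -10], "roll": 0}, {"slide": [-17, 0, -10], "roll": 0}, {"slide": [-17, 0, -10], "roll": 0}], "claw": 1}}

```text
time_s: 36.6
tcp_pos: [0.5132, 0.4055, 0.0729]
orientation: [-0.0, -0.284, 0.959, -0.0]
contact_force: [0.1, 0.0, -0.5]
grip_width: 0.0853
grasp_force: 0.0
```

```bash
cat > stand.py <<'E'
# foot-back-edge / mouth-back-edge check for a standing or held cup; base z as argument
from h import *
import sys
z0=float(sys.argv[1]) if len(sys.argv)>1 else 0.
im,c=snap("wrist","tmp");s=robot.read_state();R=rot(s)
h=cv2.cvtColor(cv2.GaussianBlur(im,(5,5),0),cv2.COLOR_BGR2HSV)
print([(v,int(np.median(h[v,305:326,2])),int(np.median(h[v,305:326,1]))) for v in range(180,440,6)])
for dx in (20,10,0,-10,-20):
    o=[]
    for z in (z0+.105,z0):
        p=s["tcp_pos"]+R[:,0]*(dx+33)/1000;p[2]=z;o.append(proj(c,p)[1].round())
    print("axis at tool x",dx,"foot back v, mouth back v",o)
print(s["tcp_pos"],s["time_s"])
E
python3 stand.py
```

```text
[(180, 95, 122), (186, 92, 121), (192, 92, 122), (198, 91, 122), (204, 92, 120), (210, 78, 111), (216, 44, 22), (222, 59, 22), (228, 63, 28), (234, 63, 28), (240, 63, 31), (246, 64, 28), (252, 64, 28), (258, 64, 28), (264, 65, 28), (270, 63, 28), (276, 35, 15), (282, 36, 21), (288, 56, 27), (294, 55, 23), (300, 55, 23), (306, 55, 19), (312, 54, 19), (318, 55, 19), (324, 55, 23), (330, 55, 23), (336, 55, 23), (342, 55, 19), (348, 55, 19), (354, 54, 23), (360, 55, 19), (366, 55, 23), (372, 55, 19), (378, 55, 23), (384, 54, 23), (390, 55, 23), (396, 55, 23), (402, 131, 6), (408, 134, 19), (414, 141, 6), (420, 145, 3), (426, 127, 19), (432, 114, 21), (438, 106, 21)]
axis at tool x 20 foot back v, mouth back v [np.float64(208.0), np.float64(168.0)]
axis at tool x 10 foot back v, mouth back v [np.float64(242.0), np.float64(187.0)]
axis at tool x 0 foot back v, mouth back v [np.float64(275.0), np.float64(205.0)]
axis at tool x -10 foot back v, mouth back v [np.float64(306.0), np.float64(223.0)]
axis at tool x -20 foot back v, mouth back v [np.float64(336.0), np.float64(241.0)]
[0.51316082 0.40541907 0.07295274] 36.65
```

Request:
{"method": "apply_moves", "body": {"increments": [{"slide": [-3, 0, 0], "roll": 0}, {"slide": [-3, 0, 0], "roll": 0}]}}

```text
time_s: 36.9
tcp_pos: [0.516, 0.4072, 0.0733]
orientation: [0.0, -0.284, 0.959, 0.0]
contact_force: [0.2, 0.2, -0.6]
grip_width: 0.0855
grasp_force: 0.0
```

Request:
{"method": "apply_moves", "body": {"increments": [{"slide": [0, 0, 0], "roll": 0}, {"slide": [0, 0, 0], "roll": 0}, {"slide": [0, 0, 0], "roll": 0}, {"slide": [0, 0, 0], "roll": 0}, {"slide": [0, 0, -40], "roll": 0}, {"slide": [0, 0, -90], "roll": 0}, {"slide": [0, 0, -130], "roll": 0}, {"slide": [0, 0, -130], "roll": 0}], "claw": -1, "newtons": 40}}

```text
time_s: 37.9
tcp_pos: [0.5175, 0.4081, 0.2072]
orientation: [0.003, -0.284, 0.959, 0.001]
contact_force: [0.8, 0.3, -2.6]
grip_width: 0.0655
grasp_force: 45.8
```

```bash
python3 go.py .48 .03 .2;python3 go.py .5325 -.262 .2
```

```text
[ 237.5 -296.6    5.8] 37.9 yaw 33.01 [ 0.5   0.28  1.56 -0.    1.29 -1.65]
[ 352.6 -570.1    5.1] 37.9 yaw 33.01 [ 0.5   0.28  1.56 -0.    1.29 -1.65]
```

Request:
{"method": "apply_moves", "body": {"increments": [{"slide": [14, -22, 0], "roll": 4}, {"slide": [40, -65, 0], "roll": 8}, {"slide": [68, -110, 0], "roll": 13}, {"slide": [96, -155, 0], "roll": 18}, {"slide": [124, -200, 0], "roll": 23}, {"slide": [152, -245, 0], "roll": 28}, {"slide": [180, -290, 0], "roll": 33}, {"slide": [208, -336, 0], "roll": 37}]}}

```text
time_s: 38.9
tcp_pos: [0.5228, 0.0107, 0.2007]
orientation: [-0.002, 0.036, 0.999, 0.0]
contact_force: [1.0, -0.4, -1.7]
grip_width: 0.0651
grasp_force: 45.8
```

Request:
{"method": "apply_moves", "body": {"increments": [{"slide": [0, 0, 0], "roll": 0}, {"slide": [0, 0, 0], "roll": 0}]}}

```text
time_s: 39.15
tcp_pos: [0.5233, 0.0124, 0.2014]
orientation: [-0.002, 0.035, 0.999, 0.0]
contact_force: [-1.4, -0.4, -2.4]
grip_width: 0.0652
grasp_force: 45.9
```

```bash
python3 go.py .5325 -.262 .2
```

```text
[ -28.3 -273.1    1.1] 39.15 yaw -4.01 [-0.19 -0.02  1.9   0.    1.26 -1.69]
```

Request:
{"method": "apply_moves", "body": {"increments": [{"slide": [-6, -45, 0], "roll": 0}, {"slide": [-12, -95, 0], "roll": 0}, {"slide": [-18, -145, 0], "roll": 0}, {"slide": [-23, -195, 0], "roll": 0}, {"slide": [-27, -240, 0], "roll": 0}, {"slide": [-28, -270, 0], "roll": 0}, {"slide": [-28, -273, 0], "roll": 0}, {"slide": [-28, -273, 0], "roll": 0}]}}

```text
time_s: 40.15
tcp_pos: [0.5334, -0.2606, 0.2024]
orientation: [-0.001, 0.034, 0.999, 0.001]
contact_force: [-0.6, 0.8, -1.5]
grip_width: 0.0652
grasp_force: 46.1
```

Request:
{"method": "apply_moves", "body": {"increments": [{"slide": [0, 0, 0], "roll": 0}, {"slide": [0, 0, 0], "roll": 0}]}}

```text
time_s: 40.4
tcp_pos: [0.5335, -0.2611, 0.2033]
orientation: [-0.0, 0.034, 0.999, 0.0]
contact_force: [0.5, -1.2, -1.8]
grip_width: 0.0652
grasp_force: 46.1
```

```bash
cat > posts.py <<'E'
from h import *
import sys
im,c=snap("wrist","tmp");h=cv2.cvtColor(im,cv2.COLOR_BGR2HSV)
m=((h[...,1]>165)&(h[...,2]>70)).astype(np.uint8);n,l,s,cc=cv2.connectedComponentsWithStats(m)
for i in range(1,n):
    if s[i,4]>60: print(s[i],cc[i].round(1))
for p in ([.5485,-.0125],[.5405,-.137],[.5325,-.262],[.525,-.386]): print(proj(c,[*p,.092]).round(1))
E
python3 posts.py; python3 go.py .5325 -.262 .104
```

```text
[452 201  43  41 958] [470.  218.3]
[ 607  200   33   40 1032] [625.6 219.8]
[488 225  31  30 636] [502.7 238.8]
[694.9 240.8]
[505.1 241.4]
[314.4 242. ]
[125.3 243.3]
[ 1.  -0.7 99.3] 40.45 yaw -3.93 [-0.65  0.14  1.73  0.    1.27 -2.15]
```

Request:
{"method": "apply_moves", "body": {"increments": [{"slide": [1, -1, 15], "roll": 0}, {"slide": [1, -1, 35], "roll": 0}, {"slide": [1, -1, 55], "roll": 0}, {"slide": [1, -1, 72], "roll": 0}, {"slide": [1, -1, 87], "roll": 0}, {"slide": [1, -1, 97], "roll": 0}, {"slide": [1, -1, 101], "roll": 0}, {"slide": [1, -1, 101], "roll": 0}]}}

```text
time_s: 41.45
tcp_pos: [0.5333, -0.2636, 0.1036]
orientation: [0.001, 0.035, 0.999, -0.0]
contact_force: [-0.7, 1.2, 3.8]
grip_width: 0.065
grasp_force: 46.6
```

Request:
{"method": "apply_moves", "body": {"increments": [{"slide": [0, 0, 0], "roll": 0}, {"slide": [0, 0, 0], "roll": 0}, {"slide": [0, 0, 0], "roll": 0}, {"slide": [0, 0, -20], "roll": 0}, {"slide": [0, 0, -50], "roll": 0}, {"slide": [0, 0, -90], "roll": 0}, {"slide": [0, 0, -140], "roll": 0}, {"slide": [0, 0, -170], "roll": 0}], "claw": 0.9}}

```text
time_s: 42.45
tcp_pos: [0.5331, -0.2637, 0.2773]
orientation: [0.002, 0.035, 0.999, -0.002]
contact_force: [0.7, -0.7, 0.1]
grip_width: 0.0809
grasp_force: 0.0
```

Request:
{"method": "apply_moves", "body": {"increments": [{"slide": [2, 50, -40], "roll": 0}, {"slide": [5, 105, -70], "roll": 0}, {"slide": [10, 160, -100], "roll": 0}, {"slide": [15, 215, -100], "roll": 0}, {"slide": [20, 270, -100], "roll": 0}, {"slide": [30, 325, -100], "roll": 0}, {"slide": [35, 380, -100], "roll": 0}, {"slide": [40, 420, -100], "roll": 0}], "claw": 1, "newtons": 20}}

```text
time_s: 43.45
tcp_pos: [0.5211, 0.1608, 0.3741]
orientation: [0.001, 0.034, 0.999, 0.0]
contact_force: [0.3, -0.2, -0.1]
grip_width: 0.0855
grasp_force: 0.0
```

```bash
python3 look4.py; python3 go.py .5 .3 .38
python3 - <<'E'
from h import *
snap("side","d11")
E
```

```text
[0.5211 0.1608 0.3741] 43.45
[259. 406.] 1546.0 mid [0.8185 0.0636] yaw 86.07615513803398 L 0.10874489683433965 grip.0425 [0.8156 0.0212] shift [-303.3 -124.5  294.1]
[406. 309.] 2917.0 mid [0.6776 0.2644] yaw 22.44043041940789 L 0.11062986959167931 grip.0425 [0.6383 0.2482] shift [-111.7   90.5  294.5]
[392. 169.] 4134.0 mid [0.502  0.2505] yaw 20.90235301691611 L 0.10775188714345327 grip.0425 [0.4623 0.2353] shift [ 63.1  66.3 294.2]
[ 29.2 134.2  -5.6] 43.5 yaw -3.72 [ 0.1  -0.09  1.65  0.    1.57 -1.41]
```

Request:
{"method": "apply_moves", "body": {"increments": [{"slide": [25, 25, 40], "roll": -8}, {"slide": [50, 50, 90], "roll": -16}, {"slide": [65, 66, 140], "roll": -24}, {"slide": [65, 66, 195], "roll": -24.5}, {"slide": [65, 66, 240], "roll": -24.5}, {"slide": [65, 66, 275], "roll": -24.5}, {"slide": [65, 66, 285], "roll": -24.5}, {"slide": [65, 66, 285], "roll": -24.5}]}}

```text
time_s: 44.55
tcp_pos: [0.4621, 0.2287, 0.0882]
orientation: [0.0, -0.178, 0.984, -0.0]
contact_force: [0.6, 0.3, 0.5]
grip_width: 0.0853
grasp_force: 0.0
```

Request:
{"method": "apply_moves", "body": {"increments": [{"slide": [0, 0, 0], "roll": 0}, {"slide": [0, 0, 0], "roll": 0}]}}

```text
time_s: 44.8
tcp_pos: [0.4626, 0.2293, 0.0889]
orientation: [0.001, -0.178, 0.984, 0.0]
contact_force: [-0.1, -0.7, -1.5]
grip_width: 0.0852
grasp_force: 0.0
```

```bash
python3 foot.py
python3 - <<'E'
from h import *
s=robot.read_state();c=cam("wrist",s);R=rot(s);print(s["tcp_pos"])
im=cv2.imread("pics/tmp.png");h=cv2.cvtColor(cv2.GaussianBlur(im,(5,5),0),cv2.COLOR_BGR2HSV)
for f in (0,.008,.016):
    p=s["tcp_pos"]+R[:,0]*f;p[2]=.066; print(f,proj(c,p))
m=((h[...,1]<45)&(h[...,2]>85));print([(v,np.nonzero(m[v,200:440])[0][[0,-1]]+200) for v in range(340,440,20) if m[v,200:440].any()])
z=np.load("w4.npz");cw=(z["K"],z["R"],z["t"])
for uv in ((228,150),(212,163),(185,130),(160,92),(145,118)):
    X=onz(cw,uv,.012);print(uv,X,"tool",(R.T@(X-s["tcp_pos"])*1000).round())
E
python3 go.py .4604 .2348 .002
python3 - <<'E'
import sys;sys.path.insert(0,".")
from h import *
d=cv2.imread("pics/d11.png");w=cv2.imread("pics/tmp.png")
cv2.imwrite("pics/z11.png",np.hstack([cv2.resize(d[220:370,300:500],(400,300)),cv2.resize(w,(400,300))]))
E
```

```text
200 86 125 | 210 83 126 | 220 80 124 | 230 78 131 | 240 38 54 | 250 29 26 | 260 29 18 | 270 28 9 | 280 40 26 | 290 101 25 | 300 121 11 | 310 154 7 | 320 153 5 | 330 154 7 | 340 153 7 | 350 154 8 | 360 154 10 | 370 154 12 | 380 152 10 | 390 152 10 | 400 151 10 | 410 151 12 | 420 151 14 | 430 151 15 | 440 89 23 | 450 13 39 | 460 9 28 | 
[0.46227736 0.22922547 0.08859007]
0 [315.33368374 300.22535522]
0.008 [315.34570478 283.60368658]
0.016 [315.35805214 266.53080561]
[(340, array([270, 373])), (360, array([271, 372])), (380, array([271, 371])), (400, array([273, 371])), (420, array([277, 367]))]
(228, 150) [0.4386202  0.21467387 0.012     ] tool [27. -5. 77.]
(212, 163) [0.45499583 0.1929809  0.012     ] tool [ 20. -31.  77.]
(185, 130) [0.41409143 0.16199116 0.012     ] tool [ 69. -46.  76.]
(160, 92) [0.36926835 0.13552063 0.012     ] tool [120. -55.  76.]
(145, 118) [0.39972025 0.11332839 0.012     ] tool [ 99. -87.  76.]
[ 0.   5.9 86.6] 44.85 yaw 20.51 [ 0.24  0.11  1.99 -0.    1.03 -1.69]
```

View pics/z11.png

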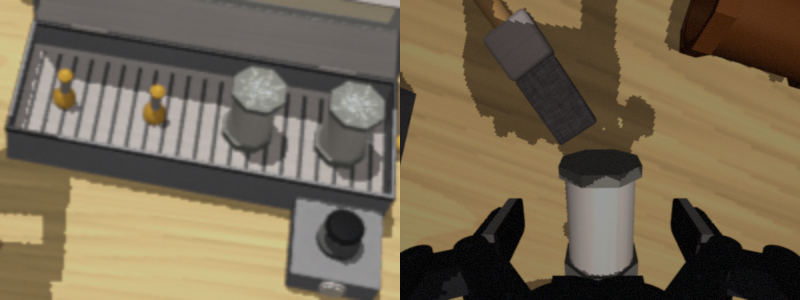

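Request:
{"method": "apply_moves", "body": {"increments": [{"slide": [-3, 4, 30], "roll": 0}, {"slide": [-3, 4, 58], "roll": 0}, {"slide": [-3, 4, 78], "roll": 0}, {"slide": [-3, 4, 84], "roll": 0}, {"slide": [-3, 4, 84], "roll": 0}]}}

```text
time_s: 45.48
tcp_pos: [0.4632, 0.2339, 0.0037]
orientation: [0.0, -0.178, 0.984, 0.0]
contact_force: [0.0, 0.6, 0.0]
grip_width: 0.085
grasp_force: 0.0
```

Request:
{"method": "apply_moves", "body": {"increments": [{"slide": [0, 0, 0], "roll": 0}, {"slide": [0, 0, 0], "roll": 0}, {"slide": [0, 0, 0], "roll": 0}, {"slide": [0, 0, 0], "roll": 0}, {"slide": [0, 0, -30], "roll": 0}, {"slide": [-20, 0, -70], "roll": 0}, {"slide": [-40, 0, -112], "roll": 0}, {"slide": [-40, 0, -112], "roll": 0}], "claw": -1}}

```text
time_s: 46.48
tcp_pos: [0.5039, 0.2489, 0.1195]
orientation: [0.005, -0.178, 0.984, 0.0]
contact_force: [-0.6, 0.4, -0.9]
grip_width: 0.0655
grasp_force: 23.7
```

Request:
{"method": "apply_moves", "body": {"increments": [{"slide": [0, 0, 0], "roll": 0}, {"slide": [0, 0, 0], "roll": 0}, {"slide": [0, 0, 0], "roll": 0}], "claw": 0.539}}

```text
time_s: 46.85
tcp_pos: [0.4991, 0.2475, 0.1138]
orientation: [-0.001, -0.178, 0.984, -0.0]
contact_force: [0.6, 1.3, -1.8]
grip_width: 0.0657
grasp_force: 23.7
```

Request:
{"method": "apply_moves", "body": {"increments": [{"slide": [0, 0, 0], "roll": 0}, {"slide": [0, 0, 0], "roll": 0}], "claw": 0.5425}}

```text
time_s: 47.1
tcp_pos: [0.5002, 0.2478, 0.1151]
orientation: [-0.0, -0.178, 0.984, -0.0]
contact_force: [-0.1, -0.2, -1.4]
grip_width: 0.0661
grasp_force: 7.9
```

Request:
{"method": "apply_moves", "body": {"increments": [{"slide": [0, 0, 0], "roll": 0}, {"slide": [0, 0, 0], "roll": 0}], "claw": 0.544}}

```text
time_s: 47.35
tcp_pos: [0.5003, 0.2478, 0.1153]
orientation: [0.0, -0.178, 0.984, 0.0]
contact_force: [-0.4, 0.1, -2.0]
grip_width: 0.0661
grasp_force: 4.2
```

```bash
python3 foot.py
```

```text
200 95 123 | 210 94 122 | 220 94 122 | 230 90 125 | 240 94 125 | 250 90 122 | 260 95 123 | 270 92 127 | 280 87 123 | 290 83 114 | 300 32 16 | 310 34 30 | 320 34 23 | 330 33 15 | 340 35 29 | 350 33 23 | 360 33 15 | 370 34 23 | 380 33 31 | 390 33 23 | 400 34 23 | 410 53 24 | 420 54 24 | 430 51 20 | 440 95 27 | 450 13 39 | 460 9 57 |
```

Request:
{"method": "apply_moves", "body": {"increments": [{"slide": [0, 0, 0], "roll": 0}, {"slide": [0, 0, 0], "roll": 0}], "claw": 0.5442}}

```text
time_s: 47.65
tcp_pos: [0.5003, 0.2479, 0.1153]
orientation: [0.0, -0.178, 0.984, 0.0]
contact_force: [-0.6, -0.4, -2.4]
grip_width: 0.066
grasp_force: 3.3
```

```bash
python3 foot.py
```

```text
200 93 126 | 210 94 122 | 220 94 125 | 230 91 120 | 240 94 125 | 250 90 119 | 260 90 119 | 270 45 23 | 280 46 22 | 290 46 22 | 300 45 23 | 310 45 17 | 320 45 23 | 330 44 23 | 340 44 17 | 350 45 23 | 360 45 17 | 370 44 23 | 380 44 23 | 390 43 24 | 400 44 17 | 410 44 23 | 420 43 18 | 430 45 17 | 440 44 23 | 450 12 21 | 460 10 77 |
```

Request:
{"method": "apply_moves", "body": {"increments": [{"slide": [0, 0, 0], "roll": 0}], "claw": 0.5443}}

```text
time_s: 47.82
tcp_pos: [0.5003, 0.2478, 0.1153]
orientation: [-0.0, -0.178, 0.984, 0.0]
contact_force: [-0.7, -0.7, -2.0]
grip_width: 0.0661
grasp_force: 2.6
```

```bash
python3 foot.py
```

```text
200 91 126 | 210 92 125 | 220 91 126 | 230 88 125 | 240 61 21 | 250 61 21 | 260 61 21 | 270 63 20 | 280 64 20 | 290 63 20 | 300 63 20 | 310 64 20 | 320 65 20 | 330 63 16 | 340 64 16 | 350 63 20 | 360 63 20 | 370 62 16 | 380 61 17 | 390 61 17 | 400 61 21 | 410 59 17 | 420 59 17 | 430 106 22 | 440 108 21 | 450 12 43 | 460 6 43 |
```

Request:
{"method": "apply_moves", "body": {"increments": [{"slide": [0, 0, 0], "roll": 0}, {"slide": [0, 0, 0], "roll": 0}], "claw": -1}}

```text
time_s: 48.12
tcp_pos: [0.5004, 0.2478, 0.1153]
orientation: [0.0, -0.178, 0.984, 0.0]
contact_force: [0.1, 0.7, -1.5]
grip_width: 0.0654
grasp_force: 23.6
```

```bash
python3 foot.py;python3 stand.py 0.045
```

```text
200 92 122 | 210 94 125 | 220 93 123 | 230 64 44 | 240 64 20 | 250 64 20 | 260 63 24 | 270 62 16 | 280 62 16 | 290 62 25 | 300 61 17 | 310 60 13 | 320 60 21 | 330 59 22 | 340 59 26 | 350 57 18 | 360 58 22 | 370 55 19 | 380 56 23 | 390 56 27 | 400 55 19 | 410 54 28 | 420 113 23 | 430 112 20 | 440 112 23 | 450 17 45 | 460 7 73 | 
[(180, 88, 125), (186, 90, 125), (192, 91, 125), (198, 91, 125), (204, 94, 122), (210, 93, 125), (216, 93, 123), (222, 92, 125), (228, 78, 110), (234, 62, 21), (240, 64, 20), (246, 64, 20), (252, 64, 20), (258, 64, 20), (264, 63, 20), (270, 63, 20), (276, 62, 21), (282, 62, 21), (288, 62, 21), (294, 61, 21), (300, 61, 21), (306, 60, 21), (312, 60, 21), (318, 59, 22), (324, 59, 22), (330, 59, 18), (336, 58, 22), (342, 58, 22), (348, 58, 22), (354, 58, 22), (360, 57, 22), (366, 57, 18), (372, 56, 19), (378, 56, 23), (384, 55, 19), (390, 55, 23), (396, 55, 19), (402, 54, 23), (408, 55, 23), (414, 81, 25), (420, 112, 22), (426, 113, 23), (432, 112, 23), (438, 112, 25)]
axis at tool x 20 foot back v, mouth back v [np.float64(210.0), np.float64(168.0)]
axis at tool x 10 foot back v, mouth back v [np.float64(246.0), np.float64(188.0)]
axis at tool x 0 foot back v, mouth back v [np.float64(279.0), np.float64(206.0)]
axis at tool x -10 foot back v, mouth back v [np.float64(311.0), np.float64(224.0)]
axis at tool x -20 foot back v, mouth back v [np.float64(341.0), np.float64(242.0)]
[0.50031331 0.24781842 0.11530137] 48.225
```

Request:
{"method": "apply_moves", "body": {"increments": [{"slide": [0, 0, 15], "roll": 0}, {"slide": [0, 0, 25], "roll": 0}, {"slide": [0, 0, 30], "roll": 0}]}}

```text
time_s: 48.6
tcp_pos: [0.4994, 0.2476, 0.0837]
orientation: [-0.001, -0.178, 0.984, -0.0]
contact_force: [0.1, -0.9, -0.6]
grip_width: 0.0654
grasp_force: 23.6
```

Request:
{"method": "apply_moves", "body": {"increments": [{"slide": [0, 0, 3], "roll": 0}, {"slide": [0, 0, 5], "roll": 0}, {"slide": [0, 0, 5], "roll": 0}]}}

```text
time_s: 48.98
tcp_pos: [0.5004, 0.2478, 0.0804]
orientation: [0.0, -0.178, 0.984, 0.0]
contact_force: [-0.0, -0.6, -1.0]
grip_width: 0.0659
grasp_force: 23.6
```

Request:
{"method": "apply_moves", "body": {"increments": [{"slide": [0, 0, 2], "roll": 0}, {"slide": [0, 0, 4], "roll": 0}, {"slide": [0, 0, 4], "roll": 0}]}}

```text
time_s: 49.35
tcp_pos: [0.5016, 0.2482, 0.0777]
orientation: [0.001, -0.178, 0.984, 0.0]
contact_force: [-0.4, 0.3, 4.5]
grip_width: 0.0655
grasp_force: 24.1
```

Request:
{"method": "apply_moves", "body": {"increments": [{"slide": [0, 0, 2], "roll": 0}, {"slide": [-8, 0, 3], "roll": 0}, {"slide": [-16, 0, 4], "roll": 0}, {"slide": [-24, 0, 4], "roll": 0}, {"slide": [-24, 0, 4], "roll": 0}]}}

```text
time_s: 49.98
tcp_pos: [0.523, 0.2563, 0.0721]
orientation: [-0.0, -0.178, 0.984, -0.0]
contact_force: [-0.0, 0.6, 2.3]
grip_width: 0.0657
grasp_force: 24.1
```

Request:
{"method": "apply_moves", "body": {"increments": [{"slide": [0, 0, 0], "roll": 0}, {"slide": [0, 0, 0], "roll": 0}, {"slide": [0, 0, 0], "roll": 0}, {"slide": [0, 0, 0], "roll": 0}], "claw": 0.8}}

```text
time_s: 50.48
tcp_pos: [0.5227, 0.2562, 0.0723]
orientation: [0.0, -0.178, 0.984, 0.0]
contact_force: [-0.2, -1.0, 0.8]
grip_width: 0.0769
grasp_force: 0.0
```

```bash
python3 stand.py
```

```text
[(180, 101, 122), (186, 100, 120), (192, 97, 120), (198, 44, 17), (204, 61, 21), (210, 68, 30), (216, 68, 30), (222, 68, 30), (228, 69, 30), (234, 68, 30), (240, 69, 29), (246, 49, 26), (252, 37, 21), (258, 58, 18), (264, 58, 22), (270, 58, 22), (276, 59, 18), (282, 59, 22), (288, 58, 22), (294, 57, 22), (300, 58, 22), (306, 57, 18), (312, 58, 22), (318, 57, 22), (324, 57, 22), (330, 57, 22), (336, 57, 22), (342, 58, 22), (348, 58, 22), (354, 57, 22), (360, 58, 22), (366, 58, 22), (372, 57, 22), (378, 57, 22), (384, 57, 22), (390, 57, 22), (396, 57, 22), (402, 63, 18), (408, 131, 19), (414, 115, 21), (420, 110, 21), (426, 110, 21), (432, 110, 21), (438, 109, 19)]
axis at tool x 20 foot back v, mouth back v [np.float64(209.0), np.float64(168.0)]
axis at tool x 10 foot back v, mouth back v [np.float64(244.0), np.float64(187.0)]
axis at tool x 0 foot back v, mouth back v [np.float64(277.0), np.float64(206.0)]
axis at tool x -10 foot back v, mouth back v [np.float64(308.0), np.float64(224.0)]
axis at tool x -20 foot back v, mouth back v [np.float64(338.0), np.float64(241.0)]
[0.52273389 0.25624383 0.07228302] 50.525
```

Request:
{"method": "apply_moves", "body": {"increments": [{"slide": [6, 0, 0], "roll": 0}, {"slide": [6, 0, 0], "roll": 0}], "claw": 1}}

```text
time_s: 50.78
tcp_pos: [0.5166, 0.254, 0.0721]
orientation: [-0.0, -0.178, 0.984, -0.0]
contact_force: [0.3, -1.0, 0.2]
grip_width: 0.0855
grasp_force: 0.0
```

Request:
{"method": "apply_moves", "body": {"increments": [{"slide": [0, 0, 0], "roll": 0}, {"slide": [0, 0, 0], "roll": 0}, {"slide": [0, 0, 0], "roll": 0}, {"slide": [0, 0, 0], "roll": 0}, {"slide": [0, 0, -40], "roll": 0}, {"slide": [0, 0, -90], "roll": 0}, {"slide": [0, 0, -130], "roll": 0}, {"slide": [0, 0, -130], "roll": 0}], "claw": -1, "newtons": 40}}

```text
time_s: 51.78
tcp_pos: [0.519, 0.2547, 0.2058]
orientation: [0.003, -0.178, 0.984, 0.0]
contact_force: [-0.6, 0.8, -2.5]
grip_width: 0.0653
grasp_force: 45.7
```

Request:
{"method": "apply_moves", "body": {"increments": [{"slide": [10, -30, 0], "roll": 4}, {"slide": [25, -80, 0], "roll": 9}, {"slide": [42, -135, 0], "roll": 14}, {"slide": [60, -195, 0], "roll": 20}, {"slide": [78, -255, 0], "roll": 24.5}, {"slide": [96, -315, 0], "roll": 24.5}, {"slide": [110, -360, 0], "roll": 24.5}, {"slide": [115, -375, 0], "roll": 24.5}]}}

```text
time_s: 52.78
tcp_pos: [0.5395, -0.1394, 0.1998]
orientation: [-0.002, 0.037, 0.999, 0.001]
contact_force: [-0.3, 0.6, -1.2]
grip_width: 0.065
grasp_force: 45.7
```

Request:
{"method": "apply_moves", "body": {"increments": [{"slide": [0, 0, 0], "roll": 0}, {"slide": [0, 0, 0], "roll": 0}]}}

```text
time_s: 53.02
tcp_pos: [0.5404, -0.1359, 0.2014]
orientation: [-0.001, 0.034, 0.999, 0.001]
contact_force: [-0.7, -0.1, -0.5]
grip_width: 0.0659
grasp_force: 45.7
```

```bash
python3 posts.py; python3 go.py .5405 -.137 .104
```

```text
[452 203  44  40 968] [470.3 220.4]
[488 228  32  28 661] [503.3 241.5]
[504.9 244.2]
[314.  244.9]
[122.2 245.6]
[-68.1 247. ]
[-0.2 -1.2 97.7] 53.075 yaw -3.9 [-0.45  0.06  1.82  0.    1.26 -1.95]
```

Post 0's head is seen within 1 mm of prediction; lower, release, go for the last cup.

Request:
{"method": "apply_moves", "body": {"increments": [{"slide": [0, -1, 15], "roll": 0}, {"slide": [0, -1, 35], "roll": 0}, {"slide": [0, -1, 55], "roll": 0}, {"slide": [0, -1, 72], "roll": 0}, {"slide": [0, -1, 87], "roll": 0}, {"slide": [0, -1, 96], "roll": 0}, {"slide": [0, -1, 99], "roll": 0}, {"slide": [0, -1, 99], "roll": 0}]}}

```text
time_s: 54.08
tcp_pos: [0.541, -0.1385, 0.1036]
orientation: [0.0, 0.035, 0.999, -0.0]
contact_force: [-0.5, 0.2, -1.4]
grip_width: 0.0653
grasp_force: 45.7
```

Request:
{"method": "apply_moves", "body": {"increments": [{"slide": [0, 0, 0], "roll": 0}, {"slide": [0, 0, 0], "roll": 0}, {"slide": [0, 0, 0], "roll": 0}, {"slide": [0, 0, -20], "roll": 0}, {"slide": [0, 0, -50], "roll": 0}, {"slide": [0, 0, -90], "roll": 0}, {"slide": [0, 0, -140], "roll": 0}, {"slide": [0, 0, -190], "roll": 0}], "claw": 0.9}}

```text
time_s: 55.08
tcp_pos: [0.5405, -0.1383, 0.2949]
orientation: [0.0, 0.035, 0.999, -0.0]
contact_force: [0.3, -1.1, -0.6]
grip_width: 0.0812
grasp_force: 0.0
```

Request:
{"method": "apply_moves", "body": {"increments": [{"slide": [10, 50, -30], "roll": -5}, {"slide": [15, 105, -60], "roll": -12}, {"slide": [20, 160, -70], "roll": -19}, {"slide": [20, 215, -70], "roll": -26}, {"slide": [20, 270, -70], "roll": -26}, {"slide": [10, 325, -70], "roll": -26}, {"slide": [5, 360, -70], "roll": -26}, {"slide": [5, 360, -70], "roll": -26}], "claw": 1, "newtons": 20}}

```text
time_s: 56.08
tcp_pos: [0.5606, 0.223, 0.363]
orientation: [-0.0, -0.192, 0.981, 0.0]
contact_force: [-0.1, 0.2, -0.4]
grip_width: 0.0856
grasp_force: 0.0
```

```bash
python3 look4.py; python3 go.py .634 .247 .09
python3 - <<'E'
from h import *
snap("side","d12")
z=np.load("w4.npz");c=(z["K"],z["R"],z["t"]);print("can top/bottom est",onz(c,(240,375),.19),onz(c,(228,440),.0))
E
```

```text
[0.5606 0.223  0.363 ] 56.075
[219. 414.] 337.0 mid [0.8927 0.2198] yaw -67.79066187765575 L 0.061338218567920676 grip.0425 [0.8766 0.2592] shift [-307.   -84.   282.9]
[310. 290.] 2862.5 mid [0.6724 0.2616] yaw 24.133983948418244 L 0.09060289674364264 grip.0425 [0.6337 0.2442] shift [-76.3  -6.5 283. ]
[-77.6  -4.1 273. ] 56.125 yaw 22.1 [ 0.19  0.06  1.53 -0.    1.56 -1.77]
can top/bottom est [0.64879354 0.25065338 0.19      ] [0.90511971 0.18269029 0.        ]
```

Request:
{"method": "apply_moves", "body": {"increments": [{"slide": [-35, -3, 40], "roll": -1}, {"slide": [-70, -6, 90], "roll": -2}, {"slide": [-77, -6, 140], "roll": -2}, {"slide": [-77, -6, 190], "roll": -2}, {"slide": [-77, -6, 235], "roll": -2}, {"slide": [-77, -6, 265], "roll": -2}, {"slide": [-77, -6, 275], "roll": -2}, {"slide": [-77, -6, 275], "roll": -2}]}}

```text
time_s: 57.18
tcp_pos: [0.6348, 0.2435, 0.0887]
orientation: [0.0, -0.207, 0.978, -0.0]
contact_force: [0.4, -0.7, 0.0]
grip_width: 0.0854
grasp_force: 0.0
```

Request:
{"method": "apply_moves", "body": {"increments": [{"slide": [0, 0, 0], "roll": 0}, {"slide": [0, 0, 0], "roll": 0}]}}

```text
time_s: 57.42
tcp_pos: [0.6355, 0.2445, 0.0902]
orientation: [0.001, -0.208, 0.978, -0.0]
contact_force: [-0.2, -0.8, -0.3]
grip_width: 0.0856
grasp_force: 0.0
```

```bash
python3 foot.py
python3 - <<'E'
from h import *
s=robot.read_state();c=cam("wrist",s);R=rot(s);print(s["tcp_pos"])
im=cv2.imread("pics/tmp.png");h=cv2.cvtColor(cv2.GaussianBlur(im,(5,5),0),cv2.COLOR_BGR2HSV)
for f in (-.008,0,.008,.016):
    p=s["tcp_pos"]+R[:,0]*f;p[2]=.066; print(f,proj(c,p))
m=((h[...,1]<45)&(h[...,2]>85));print([(v,np.nonzero(m[v,200:440])[0][[0,-1]]+200) for v in range(340,440,20) if m[v,200:440].any()])
E
python3 go.py .6337 .2442 .002
```

```text
200 81 126 | 210 81 129 | 220 81 129 | 230 81 126 | 240 62 107 | 250 28 18 | 260 27 9 | 270 26 20 | 280 30 26 | 290 99 23 | 300 101 20 | 310 146 2 | 320 146 2 | 330 146 3 | 340 146 5 | 350 145 4 | 360 146 7 | 370 145 7 | 380 145 9 | 390 145 9 | 400 145 11 | 410 144 11 | 420 143 12 | 430 143 12 | 440 113 16 | 450 9 57 | 460 7 73 | 
[0.63524432 0.24451227 0.08976193]
-0.008 [315.23179752 315.19681691]
0 [315.24223747 299.09279928]
0.008 [315.25295523 282.56024442]
0.016 [315.26396204 265.58181623]
[(340, array([264, 367])), (360, array([266, 366])), (380, array([267, 366])), (400, array([269, 366])), (420, array([271, 362]))]
[ 1.7  0.4 87.8] 57.475 yaw 24.0 [ 0.2   0.46  1.56 -0.    1.12 -1.79]
```

Request:
{"method": "apply_moves", "body": {"increments": [{"slide": [1, 0, 30], "roll": 0}, {"slide": [1, 0, 58], "roll": 0}, {"slide": [1, 0, 78], "roll": 0}, {"slide": [1, 0, 86], "roll": 0}, {"slide": [1, 0, 86], "roll": 0}]}}

```text
time_s: 58.1
tcp_pos: [0.6337, 0.244, 0.0023]
orientation: [-0.0, -0.208, 0.978, -0.0]
contact_force: [0.2, -0.5, 0.3]
grip_width: 0.0858
grasp_force: 0.0
```

Request:
{"method": "apply_moves", "body": {"increments": [{"slide": [0, 0, 0], "roll": 0}, {"slide": [0, 0, 0], "roll": 0}, {"slide": [0, 0, 0], "roll": 0}, {"slide": [0, 0, 0], "roll": 0}, {"slide": [0, 0, -30], "roll": 0}, {"slide": [20, 0, -70], "roll": 0}, {"slide": [50, 0, -112], "roll": 0}, {"slide": [60, 0, -112], "roll": 0}], "claw": -1}}

```text
time_s: 59.1
tcp_pos: [0.5796, 0.2197, 0.1176]
orientation: [0.003, -0.208, 0.978, -0.0]
contact_force: [-0.5, -0.3, -1.4]
grip_width: 0.0659
grasp_force: 23.6
```

Request:
{"method": "apply_moves", "body": {"increments": [{"slide": [0, 0, 0], "roll": 0}, {"slide": [0, 0, 0], "roll": 0}, {"slide": [0, 0, 0], "roll": 0}], "claw": 0.539}}

```text
time_s: 59.48
tcp_pos: [0.5784, 0.2196, 0.1128]
orientation: [-0.001, -0.208, 0.978, 0.0]
contact_force: [-0.9, -0.3, -1.9]
grip_width: 0.0658
grasp_force: 23.6
```

Request:
{"method": "apply_moves", "body": {"increments": [{"slide": [0, 0, 0], "roll": 0}, {"slide": [0, 0, 0], "roll": 0}], "claw": 0.5425}}

```text
time_s: 59.72
tcp_pos: [0.5788, 0.2196, 0.114]
orientation: [-0.0, -0.208, 0.978, 0.0]
contact_force: [0.6, -0.8, -1.7]
grip_width: 0.066
grasp_force: 8.3
```

Request:
{"method": "apply_moves", "body": {"increments": [{"slide": [0, 0, 0], "roll": 0}, {"slide": [0, 0, 0], "roll": 0}], "claw": 0.544}}

```text
time_s: 59.98
tcp_pos: [0.5788, 0.2196, 0.1143]
orientation: [0.0, -0.208, 0.978, 0.0]
contact_force: [-0.6, -0.2, -2.0]
grip_width: 0.0661
grasp_force: 5.1
```

Request:
{"method": "apply_moves", "body": {"increments": [{"slide": [0, 0, 0], "roll": 0}, {"slide": [0, 0, 0], "roll": 0}], "claw": 0.5442}}

```text
time_s: 60.22
tcp_pos: [0.5788, 0.2196, 0.1144]
orientation: [0.0, -0.208, 0.978, -0.0]
contact_force: [0.3, -0.8, -0.2]
grip_width: 0.0659
grasp_force: 3.4
```

```bash
python3 foot.py
```

```text
200 90 122 | 210 90 125 | 220 89 123 | 230 87 123 | 240 90 125 | 250 90 127 | 260 91 123 | 270 92 125 | 280 89 120 | 290 41 19 | 300 40 19 | 310 38 13 | 320 39 20 | 330 40 19 | 340 39 20 | 350 39 20 | 360 39 20 | 370 39 20 | 380 39 20 | 390 39 20 | 400 40 26 | 410 39 20 | 420 39 26 | 430 38 13 | 440 39 20 | 450 9 0 | 460 9 28 |
```

Request:
{"method": "apply_moves", "body": {"increments": [{"slide": [0, 0, 0], "roll": 0}, {"slide": [0, 0, 0], "roll": 0}], "claw": 0.5443}}

```text
time_s: 60.52
tcp_pos: [0.5786, 0.2195, 0.1142]
orientation: [-0.0, -0.208, 0.978, -0.0]
contact_force: [1.1, -0.5, -1.5]
grip_width: 0.066
grasp_force: 2.2
```

Request:
{"method": "apply_moves", "body": {"increments": [{"slide": [0, 0, 0], "roll": 0}, {"slide": [0, 0, 0], "roll": 0}], "claw": -1}}

```text
time_s: 60.78
tcp_pos: [0.5788, 0.2196, 0.1144]
orientation: [0.0, -0.208, 0.978, 0.0]
contact_force: [0.1, -0.1, -1.8]
grip_width: 0.0655
grasp_force: 24.4
```

```bash
python3 foot.py
```

```text
200 69 30 | 210 70 29 | 220 70 29 | 230 70 29 | 240 70 29 | 250 70 29 | 260 36 14 | 270 46 22 | 280 50 26 | 290 52 20 | 300 50 20 | 310 51 25 | 320 51 30 | 330 49 26 | 340 50 20 | 350 50 20 | 360 50 26 | 370 50 20 | 380 141 4 | 390 153 5 | 400 100 23 | 410 99 23 | 420 107 41 | 430 159 112 | 440 153 113 | 450 16 48 | 460 10 102 |
```

Request:
{"method": "apply_moves", "body": {"increments": [{"slide": [0, 0, 15], "roll": 0}, {"slide": [0, 0, 26], "roll": 0}, {"slide": [0, 0, 33], "roll": 0}, {"slide": [0, 0, 35], "roll": 0}]}}

```text
time_s: 61.32
tcp_pos: [0.5818, 0.2206, 0.0839]
orientation: [0.003, -0.208, 0.978, 0.0]
contact_force: [-5.1, 0.3, 25.7]
grip_width: 0.0657
grasp_force: 27.6
```

Request:
{"method": "apply_moves", "body": {"increments": [{"slide": [0, 0, 2], "roll": 0}, {"slide": [8, 0, 4], "roll": 0}, {"slide": [16, 0, 6], "roll": 0}, {"slide": [24, 0, 8], "roll": 0}, {"slide": [32, 0, 10], "roll": 0}, {"slide": [40, 0, 11], "roll": 0}, {"slide": [46, 0, 11], "roll": 0}]}}

```text
time_s: 62.2
tcp_pos: [0.5469, 0.2036, 0.0779]
orientation: [0.013, -0.208, 0.978, 0.001]
contact_force: [5.1, 6.0, 26.6]
grip_width: 0.0654
grasp_force: 30.9
```

Request:
{"method": "apply_moves", "body": {"increments": [{"slide": [0, 0, -2], "roll": 0}, {"slide": [0, 0, -2], "roll": 0}, {"slide": [0, 0, -2], "roll": 0}, {"slide": [0, 0, -2], "roll": 0}], "claw": 0.7}}

```text
time_s: 62.7
tcp_pos: [0.5361, 0.2007, 0.0693]
orientation: [-0.001, -0.208, 0.978, 0.0]
contact_force: [-0.2, -1.0, -0.1]
grip_width: 0.0724
grasp_force: 0.0
```

```bash
python3 stand.py
```

```text
[(180, 91, 123), (186, 89, 123), (192, 95, 122), (198, 95, 122), (204, 91, 123), (210, 89, 125), (216, 91, 122), (222, 96, 122), (228, 96, 122), (234, 93, 123), (240, 89, 122), (246, 91, 122), (252, 35, 23), (258, 45, 22), (264, 59, 26), (270, 65, 28), (276, 65, 28), (282, 66, 31), (288, 66, 28), (294, 66, 31), (300, 66, 31), (306, 66, 30), (312, 66, 27), (318, 66, 30), (324, 66, 31), (330, 67, 30), (336, 66, 30), (342, 66, 31), (348, 47, 22), (354, 34, 23), (360, 34, 23), (366, 41, 19), (372, 53, 23), (378, 53, 19), (384, 54, 19), (390, 53, 19), (396, 54, 23), (402, 53, 19), (408, 54, 19), (414, 57, 18), (420, 130, 7), (426, 124, 10), (432, 129, 12), (438, 132, 10)]
axis at tool x 20 foot back v, mouth back v [np.float64(211.0), np.float64(169.0)]
axis at tool x 10 foot back v, mouth back v [np.float64(247.0), np.float64(188.0)]
axis at tool x 0 foot back v, mouth back v [np.float64(280.0), np.float64(207.0)]
axis at tool x -10 foot back v, mouth back v [np.float64(312.0), np.float64(225.0)]
axis at tool x -20 foot back v, mouth back v [np.float64(343.0), np.float64(243.0)]
[0.53618261 0.2007064  0.06947139] 62.75
```

Request:
{"method": "apply_moves", "body": {"increments": [{"slide": [0, 0, -2], "roll": 0}, {"slide": [0, 0, -4], "roll": 0}, {"slide": [-13, 0, -4], "roll": 0}, {"slide": [-26, 0, -4], "roll": 0}, {"slide": [-26, 0, -4], "roll": 0}, {"slide": [-26, 0, -4], "roll": 0}], "claw": 1}}

```text
time_s: 63.5
tcp_pos: [0.5604, 0.2114, 0.074]
orientation: [-0.0, -0.208, 0.978, -0.0]
contact_force: [0.5, 0.4, 0.9]
grip_width: 0.0858
grasp_force: 0.0
```

```bash
python3 stand.py | tail -6
python3 - <<'E'
from h import *
h=cv2.cvtColor(cv2.GaussianBlur(cv2.imread("pics/tmp.png"),(5,5),0),cv2.COLOR_BGR2HSV)
print([(v,int(np.median(h[v,305:326,2]))) for v in list(range(195,230,3))+list(range(265,300,3))])
E
```

```text
axis at tool x 20 foot back v, mouth back v [np.float64(207.0), np.float64(167.0)]
axis at tool x 10 foot back v, mouth back v [np.float64(241.0), np.float64(186.0)]
axis at tool x 0 foot back v, mouth back v [np.float64(274.0), np.float64(205.0)]
axis at tool x -10 foot back v, mouth back v [np.float64(305.0), np.float64(223.0)]
axis at tool x -20 foot back v, mouth back v [np.float64(334.0), np.float64(240.0)]
[0.56020088 0.21139007 0.07400948] 63.55
[(195, 92), (198, 62), (201, 38), (204, 54), (207, 58), (210, 63), (213, 65), (216, 65), (219, 65), (222, 66), (225, 65), (228, 65), (265, 57), (268, 57), (271, 57), (274, 56), (277, 57), (280, 57), (283, 57), (286, 57), (289, 56), (292, 57), (295, 56), (298, 56)]
```

Request:
{"method": "apply_moves", "body": {"increments": [{"slide": [3, 0, 1], "roll": 0}, {"slide": [3, 0, 1], "roll": 0}]}}

```text
time_s: 63.8
tcp_pos: [0.5571, 0.21, 0.073]
orientation: [-0.0, -0.208, 0.978, 0.0]
contact_force: [0.4, 0.8, 0.4]
grip_width: 0.0854
grasp_force: 0.0
```

Request:
{"method": "apply_moves", "body": {"increments": [{"slide": [0, 0, 0], "roll": 0}, {"slide": [0, 0, 0], "roll": 0}, {"slide": [0, 0, 0], "roll": 0}, {"slide": [0, 0, 0], "roll": 0}, {"slide": [0, 0, -40], "roll": 0}, {"slide": [0, 0, -90], "roll": 0}, {"slide": [0, 0, -130], "roll": 0}, {"slide": [0, 0, -130], "roll": 0}], "claw": -1, "newtons": 40}}

```text
time_s: 64.8
tcp_pos: [0.5596, 0.2106, 0.2069]
orientation: [0.003, -0.208, 0.978, -0.0]
contact_force: [-0.6, -0.5, -1.4]
grip_width: 0.0653
grasp_force: 45.9
```

Request:
{"method": "apply_moves", "body": {"increments": [{"slide": [10, -20, 0], "roll": 4}, {"slide": [28, -55, 0], "roll": 10}, {"slide": [46, -95, 0], "roll": 17}, {"slide": [64, -135, 0], "roll": 24}, {"slide": [84, -170, 0], "roll": 28}, {"slide": [98, -200, 0], "roll": 28}, {"slide": [98, -200, 0], "roll": 28}, {"slide": [98, -200, 0], "roll": 28}]}}

```text
time_s: 65.8
tcp_pos: [0.5486, -0.0118, 0.2015]
orientation: [-0.001, 0.035, 0.999, 0.0]
contact_force: [0.6, 0.5, -2.1]
grip_width: 0.0649
grasp_force: 45.9
```

Request:
{"method": "apply_moves", "body": {"increments": [{"slide": [0, 0, 0], "roll": 0}, {"slide": [0, 0, 0], "roll": 0}]}}

```text
time_s: 66.05
tcp_pos: [0.5495, -0.0116, 0.203]
orientation: [-0.0, 0.034, 0.999, 0.0]
contact_force: [-0.2, -0.1, -1.6]
grip_width: 0.0653
grasp_force: 45.9
```

```bash
python3 posts.py; python3 go.py .5485 -.0125 .104
```

```text
[314.3 242.3]
[124.2 243. ]
[-66.7 243.7]
[-255.8  245.1]
[ 0.9 -0.9 99.1] 66.1 yaw -3.94 [-0.23  0.04  1.84  0.    1.26 -1.73]
```

Request:
{"method": "apply_moves", "body": {"increments": [{"slide": [1, -1, 15], "roll": 0}, {"slide": [1, -1, 35], "roll": 0}, {"slide": [1, -1, 55], "roll": 0}, {"slide": [1, -1, 72], "roll": 0}, {"slide": [1, -1, 87], "roll": 0}, {"slide": [1, -1, 97], "roll": 0}, {"slide": [1, -1, 100], "roll": 0}, {"slide": [1, -1, 100], "roll": 0}]}}

```text
time_s: 67.1
tcp_pos: [0.5491, -0.0134, 0.1039]
orientation: [0.001, 0.035, 0.999, -0.0]
contact_force: [-0.3, 0.3, -1.9]
grip_width: 0.0653
grasp_force: 45.9
```

Request:
{"method": "apply_moves", "body": {"increments": [{"slide": [0, 0, 0], "roll": 0}, {"slide": [0, 0, 0], "roll": 0}, {"slide": [0, 0, 0], "roll": 0}, {"slide": [0, 0, -20], "roll": 0}, {"slide": [0, 0, -50], "roll": 0}, {"slide": [0, 0, -100], "roll": 0}, {"slide": [0, 0, -160], "roll": 0}, {"slide": [0, 0, -220], "roll": 0}], "claw": 0.9}}

```text
time_s: 68.1
tcp_pos: [0.5482, -0.0133, 0.3252]
orientation: [0.0, 0.035, 0.999, -0.0]
contact_force: [1.3, -0.0, 0.1]
grip_width: 0.081
grasp_force: 0.0
```

Request:
{"method": "apply_moves", "body": {"increments": [{"slide": [0, -25, -60], "roll": 9}, {"slide": [0, -70, -90], "roll": 19}, {"slide": [0, -120, -90], "roll": 29}, {"slide": [0, -170, -90], "roll": 39}, {"slide": [0, -185, -90], "roll": 49}, {"slide": [0, -185, -90], "roll": 59}, {"slide": [0, -185, -90], "roll": 69}, {"slide": [0, -185, -90], "roll": 79}], "claw": -0.3}}

```text
time_s: 69.1
tcp_pos: [0.5355, -0.198, 0.4132]
orientation: [-0.0, 0.665, 0.747, 0.0]
contact_force: [0.2, -0.2, -0.1]
grip_width: 0.0295
grasp_force: 0.0
```

Request:
{"method": "apply_moves", "body": {"increments": [{"slide": [0, 0, 0], "roll": 9}, {"slide": [0, 0, 0], "roll": 11}, {"slide": [0, 0, 0], "roll": 11}]}}

```text
time_s: 69.47
tcp_pos: [0.5356, -0.1978, 0.4133]
orientation: [-0.0, 0.731, 0.683, 0.0]
contact_force: [-0.9, -1.0, -0.6]
grip_width: 0.0303
grasp_force: 0.0
```

```bash
python3 go.py .6562 -.2096 .2957
python3 - <<'E'
from h import *
im,c=snap("wrist","w20");b,cs=snap("side","d20")
for p in ([.5485,-.0125],[.5405,-.137],[.5325,-.262],[.525,-.386]): print("w",proj(c,[*p,.135]).round(),"s",proj(cs,[*p,.135]).round(),proj(cs,[*p,.03]).round())
# foot faces in the side view: bright-ish grey speckled; compare with local edges
h=cv2.cvtColor(cv2.GaussianBlur(im,(5,5),0),cv2.COLOR_BGR2HSV)
m=((h[...,1]>165)&(h[...,2]>70)).astype(np.uint8);n,l,s,cc=cv2.connectedComponentsWithStats(m)
print([ (s[i].tolist()) for i in range(1,n) if s[i,4]>60])
for p in ([.5485,-.0125],[.5405,-.137],[.5325,-.262],[.525,-.386]):
    u,v=proj(c,[*p,.135]).astype(int); print([int(h[v,x,2]) for x in range(u-70,u+71,10) if 0<=x<640 and 0<=v<480],[int(h[y,u,2]) for y in range(v-70,v+71,10) if 0<=y<480])
E
```

```text
[ -3.5 121.2 117.6] 69.475 yaw -93.9 [-0.55 -0.03  1.53  0.    1.64 -0.48]
w [317.  -3.] s [333. 247.] [332. 269.]
w [317. 138.] s [380. 255.] [376. 277.]
w [318. 255.] s [428. 264.] [422. 285.]
w [318. 355.] s [478. 272.] [468. 293.]
[]
[] [144, 139, 120, 81, 49, 79, 45]
[55, 153, 153, 157, 115, 124, 141, 139, 146, 136, 116, 81, 79, 77, 38] [59, 155, 136, 160, 119, 127, 144, 139, 146, 140, 113, 89, 126, 147, 125]
[51, 80, 74, 74, 78, 55, 57, 80, 125, 115, 100, 74, 74, 76, 48] [81, 148, 132, 75, 64, 107, 137, 80, 53, 53, 126, 56, 72, 72, 51]
[9, 73, 6, 34, 44, 101, 137, 130, 135, 104, 72, 8, 16, 53, 9] [112, 75, 73, 74, 53, 102, 114, 130, 132, 100, 162, 161, 160, 159, 158]
```

Request:
{"method": "apply_moves", "body": {"increments": [{"slide": [-2, 50, 0], "roll": 0}, {"slide": [-4, 100, 0], "roll": 0}, {"slide": [-4, 121, 20], "roll": 0}, {"slide": [-4, 121, 60], "roll": 0}, {"slide": [-4, 121, 95], "roll": 0}, {"slide": [-4, 121, 115], "roll": 0}, {"slide": [-4, 121, 117], "roll": 0}, {"slide": [-4, 121, 117], "roll": 0}]}}

```text
time_s: 70.58
tcp_pos: [0.6566, -0.2106, 0.2981]
orientation: [0.001, 0.731, 0.682, 0.0]
contact_force: [0.0, -0.6, 0.0]
grip_width: 0.0298
grasp_force: 0.0
```

Request:
{"method": "apply_moves", "body": {"increments": [{"slide": [0, 0, 0], "roll": 0}, {"slide": [0, 0, 0], "roll": 0}, {"slide": [0, 0, 0], "roll": 0}, {"slide": [0, 0, 0], "roll": 0}], "claw": -1, "newtons": 40}}

```text
time_s: 71.08
tcp_pos: [0.657, -0.2107, 0.2987]
orientation: [0.002, 0.731, 0.682, 0.001]
contact_force: [2.0, 0.2, 5.7]
grip_width: 0.0103
grasp_force: 39.2
```

Request:
{"method": "apply_moves", "body": {"increments": [{"slide": [0, -19, -1], "roll": 0}, {"slide": [0, -42, -1], "roll": 0}, {"slide": [0, -65, 1], "roll": 0}, {"slide": [0, -88, 6], "roll": 0}, {"slide": [0, -110, 13], "roll": 0}, {"slide": [0, -132, 22], "roll": 0}, {"slide": [0, -152, 33], "roll": 0}, {"slide": [0, -171, 47], "roll": 0}]}}

```text
time_s: 72.08
tcp_pos: [0.485, -0.1994, 0.251]
orientation: [0.002, 0.731, 0.682, -0.001]
contact_force: [0.6, -3.0, 2.6]
grip_width: 0.0102
grasp_force: 42.2
```

Request:
{"method": "apply_moves", "body": {"increments": [{"slide": [0, -18, 15], "roll": 0}, {"slide": [0, -34, 32], "roll": 0}, {"slide": [0, -48, 50], "roll": 0}, {"slide": [0, -61, 70], "roll": 0}, {"slide": [0, -69, 87], "roll": 0}, {"slide": [0, -76, 102], "roll": 0}, {"slide": [0, -80, 115], "roll": 0}, {"slide": [0, -82, 121], "roll": 0}]}}

```text
time_s: 73.08
tcp_pos: [0.4032, -0.1939, 0.128]
orientation: [0.001, 0.731, 0.682, -0.001]
contact_force: [-1.8, -5.1, 0.1]
grip_width: 0.01
grasp_force: 44.4
```

Request:
{"method": "apply_moves", "body": {"increments": [{"slide": [0, 0, 2], "roll": 0}, {"slide": [0, 0, 3], "roll": 0}]}}

```text
time_s: 73.32
tcp_pos: [0.4023, -0.1937, 0.125]
orientation: [-0.0, 0.731, 0.682, -0.002]
contact_force: [-6.6, -5.6, 0.1]
grip_width: 0.0104
grasp_force: 44.1
```

Request:
{"method": "apply_moves", "body": {"increments": [{"slide": [0, 0, 2], "roll": 0}, {"slide": [0, 0, 2], "roll": 0}, {"slide": [0, 0, 2], "roll": 0}], "claw": -0.3}}

```text
time_s: 73.7
tcp_pos: [0.4037, -0.1925, 0.1233]
orientation: [-0.0, 0.731, 0.682, 0.0]
contact_force: [0.4, 0.9, 0.5]
grip_width: 0.03
grasp_force: 0.0
```

Request:
{"method": "apply_moves", "body": {"increments": [{"slide": [0, 0, -30], "roll": 0}, {"slide": [0, 0, -70], "roll": 0}, {"slide": [0, 0, -120], "roll": 0}, {"slide": [-20, 0, -160], "roll": 0}, {"slide": [-40, 0, -160], "roll": 0}, {"slide": [-40, 0, -160], "roll": 0}], "claw": -1}}

```text
time_s: 74.45
tcp_pos: [0.4004, -0.2331, 0.2824]
orientation: [-0.001, 0.732, 0.681, 0.0]
contact_force: [0.4, 1.1, -0.2]
grip_width: -0.0001
grasp_force: 0.0
```

```bash
python3 - <<'E'
from h import *
np.set_printoptions(precision=4,suppress=True)
z=np.load("w3.npz");cw=(z["K"],z["R"],z["t"]);cs=cam("side")
print(tri([(cw,(195,326)),(cs,(472.3,331.7))]),onz(cw,(195,326),.093),onz(cs,(472.3,331.7),.093))
im,c=snap("wrist","w21");d,_=snap("side","d21")
h=cv2.cvtColor(cv2.GaussianBlur(im,(5,5),0),cv2.COLOR_BGR2HSV)
print("pred wrist",proj(c,[.378,-.383,.093]))
# dark head blob in side view
g=cv2.cvtColor(d,cv2.COLOR_BGR2GRAY);m=np.zeros_like(g);m[310:350,455:495]=(g[310:350,455:495]<45)
n,l,s,cc=cv2.connectedComponentsWithStats(m);print([(s[i].tolist(),cc[i].round(1)) for i in range(1,n) if s[i,4]>60])
# lid shut? same side/wrist features vs first images: mean diff of lid region between d1 (shut at start) and d21
a=cv2.imread("pics/d1.png");dd=cv2.absdiff(a,d).mean(2);print("lid diff",dd[225:310,320:500].mean(),"front edge",dd[270:320,400:500].mean(), "bar",dd[285:312,370:430].mean())
E
python3 go.py .378 -.383 .093
```

```text
(array([ 0.382 , -0.3774,  0.0801]), [4.161821241825819, 2.1740954743780554]) [ 0.3853 -0.3648  0.093 ] [ 0.3777 -0.3794  0.093 ]
pred wrist [304.4378 371.6321]
[([455, 312, 40, 9, 65], array([474.4, 315.7])), ([463, 325, 19, 19, 278], array([471.8, 333.7]))]
lid diff 37.58716775599129 front edge 8.784866666666666 bar 10.013168724279836
[-152.8  -11.   188. ] 74.55 yaw -94.02 [-0.77 -0.25  1.96  0.    1.44 -0.7 ]
```

Run:
```python
from h import *
a=cv2.imread("pics/side0.png");b=cv2.imread("pics/d21.png")
for u in (480,470,460,440,395): 
    ga,gb=[cv2.cvtColor(x,cv2.COLOR_BGR2GRAY)[255:330,u].astype(float) for x in (a,b)]
    print(u,"corr shift",max(range(-6,7),key=lambda k:np.corrcoef(ga[8:-8],gb[8+k:len(gb)-8+k])[0,1]),np.corrcoef(ga,gb)[0,1].round(3))
```

```text
480 corr shift 0 0.999
470 corr shift 0 0.999
460 corr shift 0 1.0
440 corr shift 0 0.724
395 corr shift 0 0.707
```

Request:
{"method": "apply_moves", "body": {"increments": [{"slide": [-50, -4, 0], "roll": 0}, {"slide": [-100, -8, 30], "roll": 0}, {"slide": [-145, -11, 70], "roll": 0}, {"slide": [-151, -11, 110], "roll": 0}, {"slide": [-151, -11, 145], "roll": 0}, {"slide": [-151, -11, 165], "roll": 0}, {"slide": [-151, -11, 170], "roll": 0}, {"slide": [-151, -11, 170], "roll": 0}]}}

```text
time_s: 75.55
tcp_pos: [0.3794, -0.3819, 0.113]
orientation: [-0.0, 0.731, 0.682, 0.0]
contact_force: [0.7, -1.1, 1.1]
grip_width: 0.0001
grasp_force: 0.0
```

```bash
python3 go.py .378 -.381 .093
```

```text
[ 0.7 -1.4 20.1] 75.55 yaw -93.97 [-1.    0.13  1.93  0.    1.09 -0.93]
```

Request:
{"method": "apply_moves", "body": {"increments": [{"slide": [0, 0, 12], "roll": 0}, {"slide": [0, 0, 20], "roll": 0}, {"slide": [0, 0, 26], "roll": 0}, {"slide": [0, 0, 32], "roll": 0}, {"slide": [0, 0, 37], "roll": 0}, {"slide": [0, 0, 40], "roll": 0}, {"slide": [0, 0, 41], "roll": 0}, {"slide": [0, 0, 41], "roll": 0}]}}

```text
time_s: 76.55
tcp_pos: [0.3796, -0.3828, 0.0765]
orientation: [-0.001, 0.731, 0.682, 0.0]
contact_force: [-13.6, 13.6, 32.6]
grip_width: 0.0
grasp_force: 12.7
```

Request:
{"method": "apply_moves", "body": {"increments": [{"slide": [0, 0, -10], "roll": 0}, {"slide": [0, 0, -25], "roll": 0}, {"slide": [0, 0, -50], "roll": 0}, {"slide": [0, 0, -90], "roll": 0}, {"slide": [0, 0, -140], "roll": 0}, {"slide": [0, 0, -190], "roll": 0}, {"slide": [30, 0, -220], "roll": 0}, {"slide": [30, 0, -220], "roll": 0}]}}

```text
time_s: 77.55
tcp_pos: [0.3824, -0.3526, 0.2954]
orientation: [0.003, 0.731, 0.683, -0.0]
contact_force: [-0.4, -0.2, -1.0]
grip_width: 0.0002
grasp_force: 0.0
```

Run:
```python
from h import *
d,_=snap("side","d22")
g=cv2.cvtColor(d,cv2.COLOR_BGR2GRAY);m=np.zeros_like(g);m[310:350,455:495]=(g[310:350,455:495]<45)
n,l,s,cc=cv2.connectedComponentsWithStats(m);print([(s[i].tolist(),cc[i].round(1)) for i in range(1,n) if s[i,4]>60])
a=cv2.imread("pics/side0.png")
for u in (480,470,440,420):
    ga,gb=[cv2.cvtColor(x,cv2.COLOR_BGR2GRAY)[255:330,u].astype(float) for x in (a,d)]
    print(u,max(range(-6,7),key=lambda k:np.corrcoef(ga[8:-8],gb[8+k:len(gb)-8+k])[0,1]))
# cups seen through the clear lid / bench check
sc,_=snap("scene","s22");h=cv2.cvtColor(sc,cv2.COLOR_BGR2HSV)
m=((h[...,1]<75)&(h[...,2]>95)).astype(np.uint8);print("white px at old cup spots",[int(m[y-12:y+12,x-12:x+12].sum()) for x,y in((394,217),(443,193),(478,214),(428,264))])
```

```text
[([455, 312, 40, 9, 63], array([474.6, 315.7])), ([463, 325, 19, 18, 277], array([471.8, 333.7]))]
480 5
470 0
440 6
420 0
white px at old cup spots [0, 0, 0, 15]
```

Run:
```python
from h import *
a=cv2.imread("pics/d21.png");d=cv2.imread("pics/d22.png")
e=[cv2.Canny(x,40,120)[225:320,310:512] for x in (a,d)]
for k in (-4,-2,0,2,4): print(k,int((e[0].astype(bool)&np.roll(e[1],k,0).astype(bool)).sum()),int((e[0]>0).sum()))
g=cv2.cvtColor(d,cv2.COLOR_BGR2GRAY);print(g[255:330:3,480],cv2.cvtColor(a,cv2.COLOR_BGR2GRAY)[255:330:3,480])
```

```text
-4 161 1464
-2 198 1464
0 692 1464
2 170 1464
4 138 1464
[ 74  48  49  50  74 184 147 137  41  72  49  25 191 177 177  93  75  74
  75  77  73  61  60  84  80] [185 182 182 185 184 184 184 184 184 184 181 188 187 176 176  92  74  72
  73  74  71  59  61  81  80]
```

The lid's edges line up with the shut position; only the arm and its shadow differ. I'm handing in.

```bash
python3 -c "
from bench import robot
print(robot.close_job())"
```

```text
the job is handed in; nothing more can be done
None
```

I handed the job in at about 78 s: all four cups are mouth down over the nozzles, the lid is shut, and the plunger was pressed to its stop and came back up. I confirmed cups 3 and 4 only by measurement (each nozzle covered, each cup upright when gripped), because my 14 pictures were used up.

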